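# Output check of a cell stimulator with hook-on test loads

## Robot

A 7-joint arm with a two-finger parallel gripper is mounted at the origin on a cart in front of the work surface, level with it; the furniture and walls round the work are solid. World frame = base frame: x ahead of the robot, y to its left, z up, the work surface at z = 0. Lengths are in m, angles in rad, forces in N, time in s.
With the tool pointing down it reaches from about 0.4 to 0.9 m from the base axis. Payload 5.6 kg.
Tool frame: the origin (TCP) lies between the finger pads; the fingertips stand 14 mm ahead of it and the grasp point (between the pads) lies 5 mm behind it; z points along the fingers, y is the line along which they close (so a half turn about z gives the same grasp; the last joint's range is limited). The gripper opens to 92 mm and grips with 3 to 60 N. Pads are 20 mm wide; open, the fingers measure 128 mm over their backs; the gripper's body (75 mm by 189 mm) begins 69 mm behind the grasp point.
Start: joints at [-1.232, 0.468, -0.012, 1.603, 0.006, 1.071, -0.056], TCP at [0.242, 0.603, 0.229] pointing down, gripper open.
Joint ranges: [-2.53, 2.53], [-0.31, 2.02], [-1.57, 1.55], [0.28, 2.44], [-1.29, 4.43], [0.15, 1.84], [-2.92, 2.92]. Speed limits (rad/s): [2.57, 2.57, 3.14, 3.14, 3.14, 3.14, 3.14].

## Interface

Orientations are given as [roll, pitch, yaw] about the fixed x, y, z axes, in that order (R = Rz(yaw) Ry(pitch) Rx(roll)).
In Python, from station import r, camera gives the robot as it stands. The module is installed in compiled form; this text tells all that it offers.
- The arm moves only by the tool send_rows, never from a script. Its argument "plan" is a list of rows, each a list of 4 numbers: the shift along the tool's x, y, z in cm, then the turn about the tool's z in rad. A call has 1 to 20 rows; each row shifts and turns the commanded pose from where the row before left it, along the tool's axes as they then stand; what a row does not reach is not made up. A row lasts 1/8 s, in which the tool goes at most 62.5 mm and 10.7 degrees, less where a joint would pass 70% of its speed; a pose out of reach is approached as far as the arm can. A call with a gripper value outside its range is refused whole. "gripper" is the closure, from -1 (fully open) to 1 (shut), so that 0 is half open, set as the call begins (left out, the last holds). The fingers move at their own pace and stop on an object; "grip_force" is the grip in N (left out, the last holds). Time passes only in rows, so rows that do not move let the fingers close. It gives the time, the measured TCP pose, the force, the opening and the grip force at its end, in the units of the state.
- r.state(): the state, without advancing time (a new reading comes with each control period).
- camera(name): name is "scene" or "side" or "wrist"; returns a dict with "image" (400x640x3 uint8, blue, green, red), "fx", "fy", "cx", "cy" (pixels), "dist_coeffs" ([k1, k2, p1, p2, k3] as OpenCV has them; the pictures are not rectified), "R" (3x3) and "t" (3): a world point X has camera coordinates R X + t; the wrist camera has in their place "T_tool_cam" (4x4, takes a point from camera to tool coordinates, whose origin is the TCP and whose axes are the flange's). Camera axes: x right, y down, z forward; pixel columns grow to the right and rows downward; lengths in m; the calibration is good to about 2 mm. A picture is of the moment at which its call begins: read the wrist's pose just before it. There is no depth.
- r.hand_in(): hands the job in; it is judged then, once.
The state is a dict: "t": time; "qpos": joint angles; "joint_vel": joint speeds; "tau": joint torques, N m; "tool_pos": TCP position; "orientation": TCP orientation; "wrist_force": force on the tool from outside, world axes, zero at the start; "ft_torque": the same for the moment, N m; "opening": finger opening in m; "grip_force": force on a finger pad.
Only numpy, scipy, OpenCV 4.12 (cv2) and the standard library are available. Lean on these libraries where they do the work, as an engineer would, in place of code of your own. Each camera call takes 0.05 s, during which the arm holds its last target. There are 200 camera calls.

## Task

Check the cell stimulator with the test loads that are lying out (two or three of them): press each load's plunger to put out its hook, catch an output post (one load to a post, any post) and let go, so that the sprung hook holds the post and the load lies flat on the deck. With all of them hooked on, turn the output sleeve to 4, press the trigger key fully down, and turn the sleeve back to 0; only then unhook the loads and lay each flat in its own slot of the load case, the slot with as many bars as the load has ribs. Do not disturb the culture plate and the petri dish.

Things in the scene. Friction and masses are not known exactly. Their poses are not given: they have to be found in the camera images.
- stimulator: flat grey bench box with a dark metal top (the deck), 130 deep (x) x 300 wide (y) x 45 mm high, fixed. Origin under its centre; x points away from the operator, y to the operator's left. Three output posts stand in a row along its far edge, left and middle; the output sleeve and the trigger key are at its right end.
- post_left (a point): foot of the left output post, on the deck (45 mm above the table): upright steel pin of 6 mm diameter with a round head of 9 mm diameter from 11 to 14 mm above the deck. Posts are 60 mm apart; x of this point is the stimulator's x.
- post_middle (a point): foot of the middle output post, on the deck (45 mm above the table): upright steel pin of 6 mm diameter with a round head of 9 mm diameter from 11 to 14 mm above the deck. Posts are 60 mm apart; x of this point is the stimulator's x.
- post_right (a point): foot of the right output post, on the deck (45 mm above the table): upright steel pin of 6 mm diameter with a round head of 9 mm diameter from 11 to 14 mm above the deck. Posts are 60 mm apart; x of this point is the stimulator's x.
- sleeve_axis (a point): foot of the output sleeve's axis, on the deck: black knurled upright cylinder of 38 mm diameter, its top 32 mm above the deck, with a flat black skirt of 83 mm diameter that turns with it and bears the numerals 0 to 8 in white; the numeral at the white index triangle on the deck, on the operator's side of the skirt, is the value. Grasp the cylinder across from above.
- sleeve (a joint): output sleeve, rad: value x 0.349 (20 degrees a step; 0 at 0, 4 at 1.396, 8 at 2.793). Grows as it is turned clockwise seen from above. A sprung ball clicks it into each number: let go within a third of a step it snaps home; it takes about 0.1 N m to turn. Starts at a low number (0 to 2).
- trigger (a joint): trigger key, m: sprung black round key of 18 mm diameter, 0 when up, 0.005 fully down (about 5 N), comes up by itself. It must go down at least 3.8 mm.
- trigger_top (a point): centre of the top of the trigger key, 58 mm nearer the operator than the sleeve's axis and 55 mm to its left.
- load_narrow: hook-on test load: metal block (one rib on top) 36 long (x) x 22 wide (y) x 14 mm, 62 g; origin under the block's centre, x towards the hook. Two black plates 20 mm wide stand up to 42 mm: the fixed tab (front face x=+17 mm) and the plunger's thumb plate (rear face x=-37). Squeeze these two from above, fingertips 16 mm or more up: thumb plate goes to x=-24, hook comes out 13 mm.
- load_narrow_plunger (a joint): plunger of this load, m: 0 out (hook drawn in), 0.013 pressed home (hook out, 41 mm over the plates instead of 54); spring 3.5 N at 0, 8 N at 0.013, so squeeze with 15 to 30 N; about 0.003 when the hook holds a post.
- load_narrow_jaw (a point): point at x=+29 mm on this load's underside where the held post's centre lies. Nose ends at x=26, 10 mm high. Level hook 3.5 to 7.5 mm up: shank along y=-9 (3 mm thick), bar crossing to y=+8, barb at its end. Inside of bar at x=28.5 (barb 26.7), pressed 41.5 (barb 39.7): pressed, it is lowered over a post standing at x=33, y=0; let go, it pulls the nose to the post and cannot lift off its head.
- load_medium: hook-on test load: metal block (two ribs on top) 36 long (x) x 30 wide (y) x 14 mm, 80 g; origin under the block's centre, x towards the hook. Two black plates 20 mm wide stand up to 42 mm: the fixed tab (front face x=+17 mm) and the plunger's thumb plate (rear face x=-37). Squeeze these two from above, fingertips 16 mm or more up: thumb plate goes to x=-24, hook comes out 13 mm.
- load_medium_plunger (a joint): plunger of this load, m: 0 out (hook drawn in), 0.013 pressed home (hook out, 41 mm over the plates instead of 54); spring 3.5 N at 0, 8 N at 0.013, so squeeze with 15 to 30 N; about 0.003 when the hook holds a post.
- load_medium_jaw (a point): point at x=+29 mm on this load's underside where the held post's centre lies. Nose ends at x=26, 10 mm high. Level hook 3.5 to 7.5 mm up: shank along y=-9 (3 mm thick), bar crossing to y=+8, barb at its end. Inside of bar at x=28.5 (barb 26.7), pressed 41.5 (barb 39.7): pressed, it is lowered over a post standing at x=33, y=0; let go, it pulls the nose to the post and cannot lift off its head.
- load_wide: hook-on test load: metal block (three ribs on top) 36 long (x) x 38 wide (y) x 14 mm, 98 g; origin under the block's centre, x towards the hook. Two black plates 20 mm wide stand up to 42 mm: the fixed tab (front face x=+17 mm) and the plunger's thumb plate (rear face x=-37). Squeeze these two from above, fingertips 16 mm or more up: thumb plate goes to x=-24, hook comes out 13 mm.
- load_wide_plunger (a joint): plunger of this load, m: 0 out (hook drawn in), 0.013 pressed home (hook out, 41 mm over the plates instead of 54); spring 3.5 N at 0, 8 N at 0.013, so squeeze with 15 to 30 N; about 0.003 when the hook holds a post.
- load_wide_jaw (a point): point at x=+29 mm on this load's underside where the held post's centre lies. Nose ends at x=26, 10 mm high. Level hook 3.5 to 7.5 mm up: shank along y=-9 (3 mm thick), bar crossing to y=+8, barb at its end. Inside of bar at x=28.5 (barb 26.7), pressed 41.5 (barb 39.7): pressed, it is lowered over a post standing at x=33, y=0; let go, it pulls the nose to the post and cannot lift off its head.
- load_case: open grey tray 96 (x) x 124 (y) x 16 mm with three slots along its x, fixed; origin under its centre. Floor 4 mm thick, walls 4 mm thick and 12 mm high above the floor.
- slot_narrow (a point): centre of the floor of the slot of load_narrow: 28 wide (y) x 88 mm long (x) inside, marked with one white bar on the front wall.
- slot_medium (a point): centre of the floor of the slot of load_medium: 36 wide (y) x 88 mm long (x) inside, marked with two white bars on the front wall.
- slot_wide (a point): centre of the floor of the slot of load_wide: 44 wide (y) x 88 mm long (x) inside, marked with three white bars on the front wall.
- plate_low: clear culture plate with red wells, 86 x 128 x 14 mm, a bystander to leave alone; origin under its centre.
- petri: petri dish, 60 mm diameter, 14 mm high, a bystander to leave alone; origin under its centre.
Things that resemble listed ones, but are neither listed nor needed, are in the scene too. What is shaped like the load_wide but blue or pink is not meant.

How it is judged:
On the way, in this order (a step that is already met when the one before it is completed fails the run):
1. every test load present is hooked on an output post and let go (((horizontal distance between load_narrow_jaw and post_left below 0.005 m and z of load_narrow in the frame of post_left below 0.004 m and angle between load_narrow's own z axis and vertical below 0.15 rad and value of joint load_narrow_plunger between 0.0018 and 0.006 m) or (horizontal distance between load_narrow_jaw and post_middle below 0.005 m and z of load_narrow in the frame of post_middle below 0.004 m and angle between load_narrow's own z axis and vertical below 0.15 rad and value of joint load_narrow_plunger between 0.0018 and 0.006 m) or (horizontal distance between load_narrow_jaw and post_right below 0.005 m and z of load_narrow in the frame of post_right below 0.004 m and angle between load_narrow's own z axis and vertical below 0.15 rad and value of joint load_narrow_plunger between 0.0018 and 0.006 m)) and ((horizontal distance between load_medium_jaw and post_left below 0.005 m and z of load_medium in the frame of post_left below 0.004 m and angle between load_medium's own z axis and vertical below 0.15 rad and value of joint load_medium_plunger between 0.0018 and 0.006 m) or (horizontal distance between load_medium_jaw and post_middle below 0.005 m and z of load_medium in the frame of post_middle below 0.004 m and angle between load_medium's own z axis and vertical below 0.15 rad and value of joint load_medium_plunger between 0.0018 and 0.006 m) or (horizontal distance between load_medium_jaw and post_right below 0.005 m and z of load_medium in the frame of post_right below 0.004 m and angle between load_medium's own z axis and vertical below 0.15 rad and value of joint load_medium_plunger between 0.0018 and 0.006 m)) and ((horizontal distance between load_wide_jaw and post_left below 0.005 m and z of load_wide in the frame of post_left below 0.004 m and angle between load_wide's own z axis and vertical below 0.15 rad and value of joint load_wide_plunger between 0.0018 and 0.006 m) or (horizontal distance between load_wide_jaw and post_middle below 0.005 m and z of load_wide in the frame of post_middle below 0.004 m and angle between load_wide's own z axis and vertical below 0.15 rad and value of joint load_wide_plunger between 0.0018 and 0.006 m) or (horizontal distance between load_wide_jaw and post_right below 0.005 m and z of load_wide in the frame of post_right below 0.004 m and angle between load_wide's own z axis and vertical below 0.15 rad and value of joint load_wide_plunger between 0.0018 and 0.006 m))), for 0.3 s.
2. the output sleeve stands at 4 with the loads still hooked on (all of step 1 and value of joint sleeve between 1.27628 and 1.51628 rad), for 0.3 s.
3. the trigger key is pressed fully down with the sleeve at 4 and the loads hooked on (all of step 2 and value of joint trigger above 0.0038 m), for 0.05 s.
4. the sleeve is back at 0 with the loads still hooked on (all of step 1 and value of joint sleeve between -0.12 and 0.12 rad), for 0.3 s.
At the end, for the whole second after the job is handed in: Every load present lies flat at rest in its own slot of the load case (within 14 mm of the slot's centre, on its floor, along the slot, either way round, hook drawn in), and the sleeve stands at 0 (within a third of a step) (horizontal distance between load_narrow and slot_narrow below 0.014 m and z of load_narrow in the frame of slot_narrow below 0.004 m and angle between each of load_narrow, load_medium, load_wide's own z axis and vertical below 0.1 rad and angle between the x axis of each of load_narrow, load_medium, load_wide and the x axis of load_case, either way round below 0.2 rad and value of joint each of load_narrow_plunger, load_medium_plunger, load_wide_plunger below 0.002 m and linear speed of each of load_narrow, load_medium, load_wide below 0.02 m/s and horizontal distance between load_medium and slot_medium below 0.014 m and z of load_medium in the frame of slot_medium below 0.004 m and horizontal distance between load_wide and slot_wide below 0.014 m and z of load_wide in the frame of slot_wide below 0.004 m and value of joint sleeve between -0.12 and 0.12 rad); the robot touches nothing.
It fails at once if the culture plate is moved more than 2 cm (distance of plate_low from where it was at the start of the episode above 0.02 m).
It fails at once if the petri dish is moved more than 2 cm or tipped (distance of petri from where it was at the start of the episode above 0.02 m or angle between petri's own z axis and vertical above 0.3 rad).
Of load_narrow, load_medium, load_wide only 2 to 3 are there at a start; the rules pass over those that are not, and their reading is None.
At some moment in a run one of load_narrow, load_medium, load_wide may be knocked a few centimetres aside while the robot is not near it.
It also fails if it takes over 210 s, if anything falls off the work surface, if the arm or the gripper's body presses on something with over 40 N, if the wrist force passes 120 N, or if a joint passes its speed limit or range.

## Working session

There is one attempt and no reset: what is moved stays moved. The work goes in short steps, Python scripts to look and compute and a tool call to move; the robot and the scene stay as the last step left them, time stands still between calls to the robot, and variables do not carry over. Pictures are saved under pics/ and viewed, at most 14 in all, crops included, and the job is handed in when it is done.

Besides the shell and the picture viewer there is one more tool, called after ">>>" by a JSON object that holds its "op" and its "data". send_rows: Moves the arm, as the interface text tells. Its arguments: {"type":"object","properties":{"plan":{"type":"array","items":{"type":"array","items":{"type":"number"}}},"gripper":{"type":"number"},"grip_force":{"type":"number"}},"required":["plan"]}

```bash
mkdir -p pics; cat > h.py <<'E'
import numpy as np, cv2
from station import r, camera
from scipy.spatial.transform import Rotation as Ro
def cam(name):
    s=r.state(); c=camera(name)
    if name=="wrist":
        T=np.eye(4); T[:3,:3]=Ro.from_euler('xyz',s['orientation']).as_matrix(); T[:3,3]=s['tool_pos']
        W=T@np.array(c['T_tool_cam']); c['C']=W[:3,3]; c['A']=W[:3,:3]
    else:
        R=np.array(c['R']); c['A']=R.T; c['C']=-R.T@np.array(c['t'])
    c['K']=np.array([[c['fx'],0,c['cx']],[0,c['fy'],c['cy']],[0,0,1]]); c['d']=np.array(c['dist_coeffs'])
    return c
def rays(c,px):
    u=cv2.undistortPoints(np.array(px,float).reshape(-1,1,2),c['K'],c['d']).reshape(-1,2)
    return np.c_[u,np.ones(len(u))]@c['A'].T
def onz(c,px,z):
    d=rays(c,px); return c['C']+d*((z-c['C'][2])/d[:,2])[:,None]
def proj(c,X):
    X=(np.array(X,float).reshape(-1,3)-c['C'])@c['A']
    return cv2.projectPoints(X,np.zeros(3),np.zeros(3),c['K'],c['d'])[0].reshape(-1,2)
def tri(c1,p1,c2,p2):
    A=[];b=[]
    for c,p in((c1,p1),(c2,p2)):
        d=rays(c,[p])[0]; d/=np.linalg.norm(d); P=np.eye(3)-np.outer(d,d); A.append(P); b.append(P@c['C'])
    return np.linalg.lstsq(np.vstack(A),np.hstack(b),rcond=None)[0]
import pickle
def snap(name,tag):
    c=cam(name); pickle.dump(c,open(f'pics/{tag}.pkl','wb')); cv2.imwrite(f'pics/{tag}.png',c['image']); return c
def load(tag): return pickle.load(open(f'pics/{tag}.pkl','rb'))
E
python3 - <<'E'
from h import *
for n in("scene","side","wrist"):
    c=snap(n,n+"0"); print(n,c['C'],c['A'][:,2])
s=r.state(); print(s['tool_pos'],s['orientation'],s['opening'],s['t'])
print(load("wrist0")['T_tool_cam'])
E
```

```text
scene [-0.60814765  0.82517846  0.68239432] [ 0.73314345 -0.53852248 -0.41532422]
side [0.34859375 0.78566373 0.78626351] [ 0.13775444 -0.72803219 -0.67156001]
wrist [0.17074091 0.6326942  0.38391526] [ 0.2547243  -0.10318465 -0.96149283]
[0.24206968 0.60278425 0.22787844] [-3.14026304e+00  1.03887094e-04  2.75973632e+00] 0.09160967885909134 0.15
[[ 1.35796353e-03 -9.61519516e-01 -2.74733281e-01  7.73163342e-02]
 [ 9.99999036e-01  1.22597766e-03  6.52126216e-04  1.00270336e-03]
 [-2.90215219e-04 -2.74733902e-01  9.61520254e-01 -1.56186296e-01]
 [ 0.00000000e+00  0.00000000e+00  0.00000000e+00  1.00000000e+00]]
```

View pics/scene0.png

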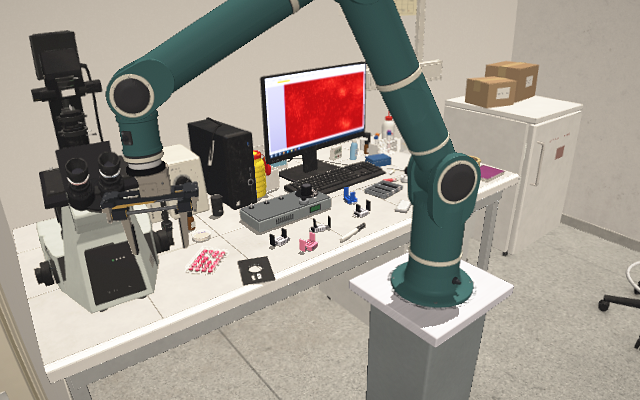

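View pics/side0.png

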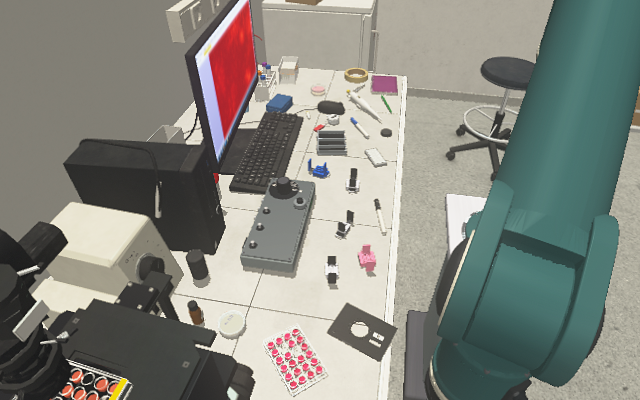

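The scene view shows three metal loads at (279,240), (319,226) and (362,210), which are at (332,268), (345,223) and (352,180) in the side view. The look-alikes are pink at (309,243) / side (367,258) and blue at (350,195) / side (318,170). The stimulator is at side (279,225) and the case at (332,143).

```bash
python3 - <<'E'
from h import *
s=load("side0"); c=load("scene0")
for n,p,z in[("A",(332,276),0),("B",(343,234),0),("C",(353,188),0),("pink",(367,264),0),("blue",(318,175),0),("case",(332,143),.01),("post l",(253,243),.055),("postm",(257,227),.055),("postr",(263,211),.055),("slv",(284,183),.077),("key",(299,201),.05),("petri",(232,323),0),("plate",(296,358),0),("stimFL",(290,271),.0),("stimBL",(243,264),.0),("pcblack",(220,255),0)]:
    print(n,onz(s,[p],z)[0].round(3))
print(tri(s,(284,181),c,(306,184)),)
im=s['image'][125:300,220:400]; cv2.imwrite('pics/sidecrop.png',cv2.resize(im,(617,600),interpolation=cv2.INTER_CUBIC))
E
```

```text
A [0.434 0.199 0.   ]
B [0.428 0.06  0.   ]
C [ 0.425 -0.129  0.   ]
pink [0.355 0.148 0.   ]
blue [ 0.539 -0.171  0.   ]
case [ 0.522 -0.335  0.01 ]
post l [0.63  0.178 0.055]
postm [0.636 0.126 0.055]
postr [0.638 0.068 0.055]
slv [ 0.604 -0.027  0.077]
key [0.556 0.008 0.05 ]
petri [0.627 0.364 0.   ]
plate [0.472 0.416 0.   ]
stimFL [0.536 0.203 0.   ]
stimBL [0.655 0.203 0.   ]
pcblack [0.721 0.187 0.   ]
[ 0.60605058 -0.03495193  0.07911041]
```

View pics/sidecrop.png

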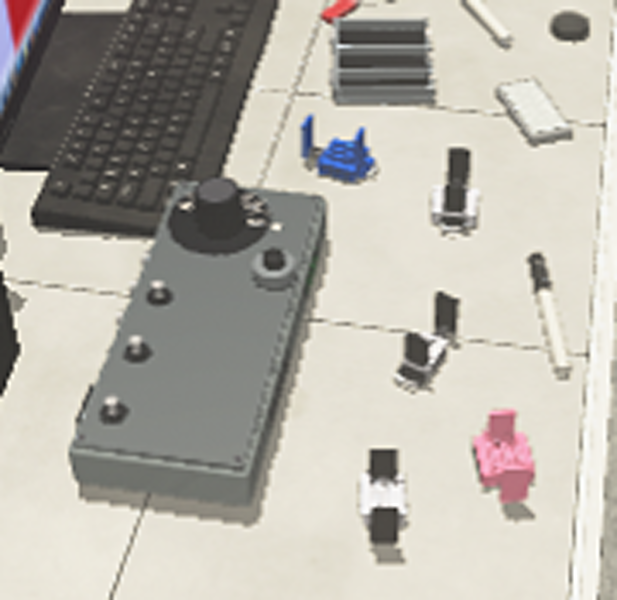

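>>> {"op": "send_rows", "data": {"plan": [[0, 0, -2.5, 0], [0, 0, -2.5, 0], [-1.8, -2, 0, 0], [-1.8, -2, 0, 0], [-1.8, -2, 0, 0], [-1.8, -2, 0, 0], [-1.8, -2, 0, 0], [-1.8, -2, 0, 0], [-1.8, -2, 0, 0], [-1.8, -2, 0, 0], [-1.8, -2, 0, 0], [-1.8, -2, 0, 0], [-1.8, -2, 0, 0], [-1.8, -2, 0, 0], [-1.8, -2, 0, 0], [-1.8, -2, 0, 0], [-1.8, -2, 0, 0], [-1.8, -2, 0, 0]], "gripper": -1}}

```text
t: 2.4
tool_pos: [0.3903, 0.198, 0.2785]
orientation: [-3.142, -0.0, 2.76]
wrist_force: [-0.8, 1.1, -0.3]
opening: 0.0918
grip_force: 0.0
```

>>> {"op": "send_rows", "data": {"plan": [[0, 0, 0, 0.149], [0, 0, 0, 0.149], [0, 0, 0, 0.149], [0, 0, 0, 0.149], [0, 0, 0, 0.149], [0, 0, 0, 0.149], [0, 0, 0, 0.149], [0, 0, 0, 0.149], [0, 0, 0, 0]]}}

```text
t: 3.52
tool_pos: [0.3901, 0.1989, 0.2785]
orientation: [-3.141, 0.0, 1.569]
wrist_force: [0.0, -0.3, -0.7]
opening: 0.0918
grip_force: 0.0
```

>>> {"op": "send_rows", "data": {"plan": [[-2, 1.8, -0.8, 0], [-2, 1.8, -0.8, 0], [-2, 1.8, -0.8, 0], [-2, 1.8, -0.8, 0], [-2, 1.8, -0.8, 0], [-2, 1.8, -0.8, 0], [0, 0, 0, 0], [0, 0, 0, 0]]}}

```text
t: 4.53
tool_pos: [0.4971, 0.0793, 0.3261]
orientation: [-3.14, -0.0, 1.57]
wrist_force: [-0.6, 0.1, 0.1]
opening: 0.0921
grip_force: 0.0
```

```bash
python3 - <<'E'
from h import *
snap("wrist","w1")
E
```

>>> {"op": "send_rows", "data": {"plan": [[-3, 0, 0, 0], [-3, 0, 0, 0], [-3, 0, 0, 0], [-3, 0, 0, 0], [-3, 0, 0, 0], [-3, 0, 0, 0], [-3, 0, 0, 0], [0, 0, 0, 0], [0, 0, 0, 0]]}}

```text
t: 5.7
tool_pos: [0.4972, -0.1297, 0.3263]
orientation: [-3.141, -0.001, 1.57]
wrist_force: [0.1, -0.5, -0.3]
opening: 0.0918
grip_force: 0.0
```

```bash
python3 - <<'E'
from h import *
c=snap("wrist","w2"); print(c['fx'],r.state()['tool_pos'])
E
```

```text
359.4810514014128 [ 0.49728077 -0.12956132  0.3263606 ]
```

View pics/w1.png

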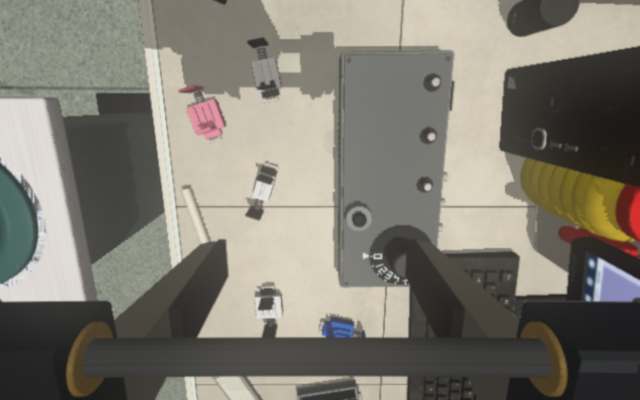

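View pics/w2.png

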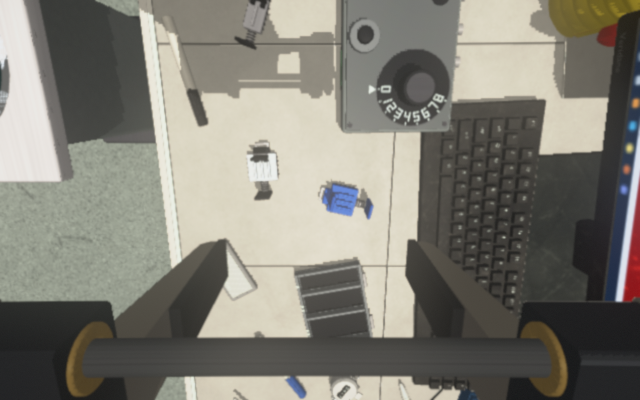

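The w1 view shows load A at (265,72) with its thumb plate up (hook to -y), B at (262,185) and C at (267,300) with their hooks to +y. Pink is at (205,113) and blue at (340,328). The posts are at (434,82), (429,135) and (426,185), the key is at (358,218), and the sleeve stands at 0. In w2 the case is at (335,300).

```bash
python3 - <<'E'
from h import *
a=load("w1")['image']; b=load("w2")['image']
R=lambda im,x,y,w,h,W,H: cv2.resize(im[y:y+h,x:x+w],(W,H),interpolation=cv2.INTER_CUBIC)
m=np.hstack([np.vstack([R(a,235,30,60,75,240,300),R(a,235,150,60,75,240,300)]),np.vstack([R(b,235,130,60,75,240,300),R(b,290,250,100,125,240,300)]),np.vstack([R(a,400,60,60,75,240,300),R(a,400,140,60,75,240,300)])])
cv2.imwrite('pics/mos.png',m)
c=load("w1"); 
for n,p,z in[("pl",(434,82),.058),("pm",(429,135),.058),("pr",(426,185),.058),("key",(358,216),.05),("A",(265,75),.014),("B",(262,185),.014)]: print(n,onz(c,[p],z)[0].round(4))
c=load("w2")
for n,p,z in[("slv",(422,85),.077),("key",(365,34),.05),("C",(262,165),.014),("caseTL",(295,268),.016),("caseTR",(360,258),.016)]: print(n,onz(c,[p],z)[0].round(4))
E
```

```text
pl [0.6287 0.1773 0.058 ]
pm [0.6283 0.1192 0.058 ]
pr [0.6299 0.0597 0.058 ]
key [0.5502 0.0177 0.05  ]
A [0.4345 0.1876 0.014 ]
B [0.425  0.0494 0.014 ]
slv [ 0.6107 -0.0353  0.077 ]
key [0.5512 0.0188 0.05  ]
C [ 0.4264 -0.1325  0.014 ]
caseTL [ 0.4676 -0.2798  0.016 ]
caseTR [ 0.5594 -0.2643  0.016 ]
```

View pics/mos.png

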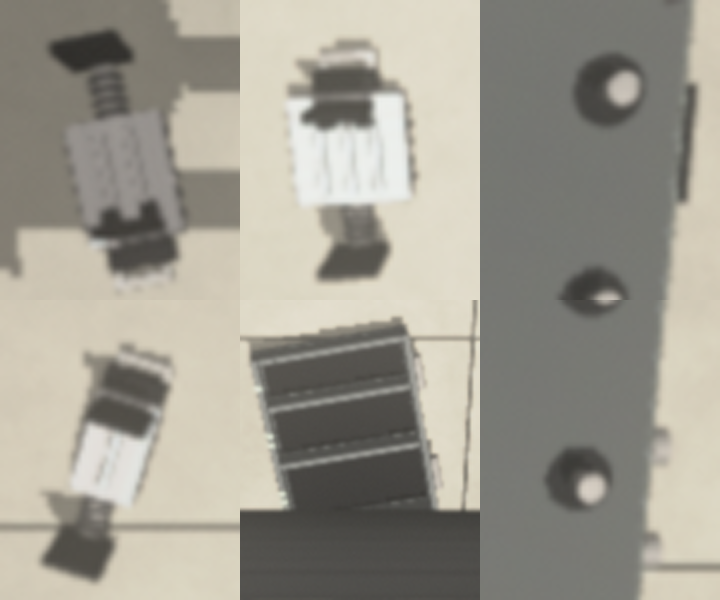

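B has one rib (narrow, 22 mm), A two (medium) and C three (wide). The case yaw is about 10°.

>>> {"op": "send_rows", "data": {"plan": [[2.95, -0.59, 1.6, 0], [2.95, -0.59, 1.6, 0], [2.95, -0.59, 1.6, 0], [2.95, -0.59, 1.6, 0], [2.95, -0.59, 1.6, 0], [2.95, -0.59, 1.6, 0], [2.95, -0.59, 1.6, 0], [2.95, -0.59, 1.6, 0], [2.95, -0.59, 1.6, 0], [2.95, -0.59, 1.6, 0], [2.95, -0.59, 1.6, 0], [0, 0, 0, 0.167], [0, 0, 0, 0.167], [0, 0, 0, 0.167], [0, 0, 0, 0.167], [0, 0, 0, 0.167], [0, 0, 0, 0.167], [0, 0, 0, 0.167], [0, 0, 0, 0.167], [0, 0, 0, 0]]}}

```text
t: 8.25
tool_pos: [0.4325, 0.1946, 0.1505]
orientation: [-3.141, 0.0, 0.236]
wrist_force: [-0.2, 0.1, -0.3]
opening: 0.0919
grip_force: 0.0
```

```bash
python3 - <<'E'
from h import *
c=snap("wrist","a1"); s=r.state(); print(s['tool_pos'],s['orientation'])
print(proj(c,s['tool_pos']))
q=load("side0"); w=load("w1")
for a,b in(((252.7,242),(435.7,82)),((260,224.7),(429,135)),((266,208.7),(427.4,186.5))): print(tri(q,a,w,b))
im=c['image'][60:360,120:520]; cv2.imwrite('pics/a1c.png',cv2.resize(im,(800,600),interpolation=cv2.INTER_CUBIC))
E
```

```text
[0.43266062 0.19440271 0.15051413] [-3.14139569e+00  2.33552606e-04  2.37230956e-01]
[[317.94155738 271.05409884]]
[0.63089838 0.17735565 0.0571462 ]
[0.62934536 0.11920155 0.05766549]
[0.63305405 0.05693672 0.05414575]
```

View pics/a1c.png

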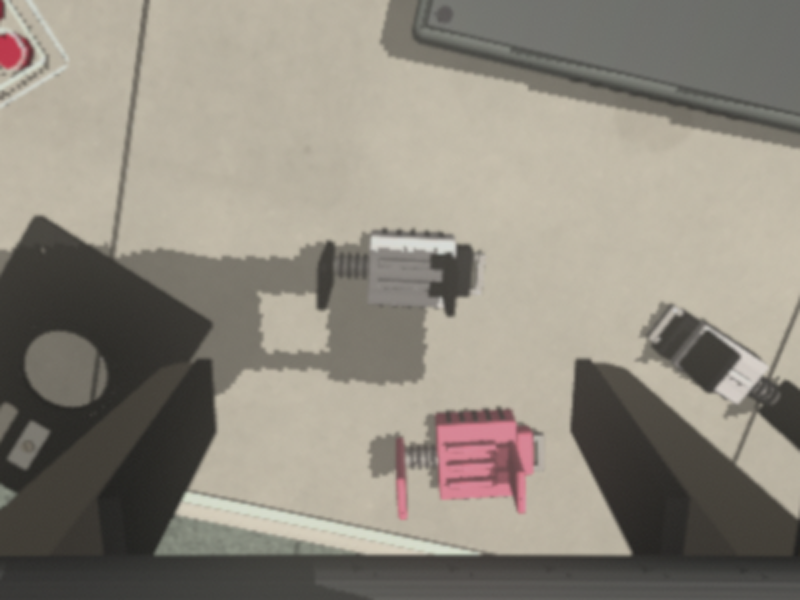

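```bash
cat >> h.py <<'E'
def tool(c_or_none,P,yaw=None,pos=None):
    s=r.state(); yaw=s['orientation'][2] if yaw is None else yaw; pos=s['tool_pos'] if pos is None else pos
    R=Ro.from_euler('xyz',[np.pi,0,yaw]).as_matrix(); return (np.atleast_2d(P)-pos)@R*1000
E
python3 - <<'E'
from h import *
c=load("a1")
cr=lambda *p:[(120+x/2,60+y/2) for x,y in p]
print(tool(c,onz(c,cr((370,250),(447,250),(369,304),(440,307),(408,278)),.014)).round(1))
print(tool(c,onz(c,cr((330,242),(319,308),(473,246),(475,293)),.042)).round(1))
E
```

```text
[[ 10.5 -10.3 136.5]
 [ 10.5  21.9 136.5]
 [-13.1 -10.9 136.5]
 [-14.5  19.4 136.5]
 [ -1.6   5.7 136.5]]
[[ 2.000e+01 -2.440e+01  1.085e+02]
 [-6.000e+00 -2.920e+01  1.085e+02]
 [ 1.850e+01  2.950e+01  1.085e+02]
 [ 1.000e-01  3.080e+01  1.085e+02]]
```

The crop shows load A at (410,270), level between the fingers and about 2.5 mm to the tool's +x. Pink, at (480,455), is clear of them.

>>> {"op": "send_rows", "data": {"plan": [[0.25, 0, 1.6, 0], [0, 0, 2, 0], [0, 0, 2, 0], [0, 0, 2, 0], [0, 0, 2, 0], [0, 0, 1.5, 0], [0, 0, 0.55, 0], [0, 0, 0, 0], [0, 0, 0, 0]]}}

```text
t: 9.43
tool_pos: [0.4362, 0.1941, 0.0346]
orientation: [-3.141, -0.001, 0.232]
wrist_force: [-1.1, -0.1, 0.2]
opening: 0.0918
grip_force: 0.0
```

>>> {"op": "send_rows", "data": {"plan": [[0, 0, 0, 0], [0, 0, 0, 0], [0, 0, 0, 0], [0, 0, 0, 0], [0, 0, 0, 0], [0, 0, 0, 0], [0, 0, 0, 0], [0, 0, 0, 0], [0, 0, 0, 0], [0, 0, 0, 0], [0, 0, 0, 0], [0, 0, 0, 0]], "gripper": 1, "grip_force": 22}}

```text
t: 10.92
tool_pos: [0.4364, 0.193, 0.0345]
orientation: [3.141, -0.001, 0.231]
wrist_force: [-0.1, -3.8, 6.1]
opening: 0.0409
grip_force: 21.9
```

>>> {"op": "send_rows", "data": {"plan": [[0, 0, -1, 0], [0, 0, -2, 0], [0, 0, -2.5, 0], [0, 0, -2, 0], [0, 0, 0, -0.1675], [0, 0, 0, -0.1675], [0, 0, 0, -0.1675], [0, 0, 0, -0.1675], [0, 0, 0, -0.1675], [0, 0, 0, -0.1675], [0, 0, 0, -0.1675], [0, 0, 0, -0.1675], [-0.2, 2, 0, 0], [-0.2, 2, 0, 0], [-0.2, 2, 0, 0], [-0.2, 2, 0, 0], [-0.2, 2, 0, 0], [-0.2, 2, 0, 0], [-0.2, 2, 0, 0], [-0.2, 1.75, 0, 0]]}}

```text
t: 13.42
tool_pos: [0.5936, 0.1782, 0.1093]
orientation: [-3.141, 0.0, 1.572]
wrist_force: [-0.2, -0.1, -1.1]
opening: 0.0408
grip_force: 21.9
```

>>> {"op": "send_rows", "data": {"plan": [[0, 0, 0, 0], [0, 0, 0, 0]]}}

```text
t: 13.68
tool_pos: [0.5922, 0.1783, 0.1089]
orientation: [-3.14, 0.0, 1.572]
wrist_force: [0.2, 0.4, -0.7]
opening: 0.0407
grip_force: 21.9
```

```bash
python3 - <<'E'
from h import *
c=snap("wrist","a2"); s=r.state(); print(s['tool_pos'],s['orientation'],s['opening'])
im=c['image'][100:340,180:500]; cv2.imwrite('pics/a2c.png',cv2.resize(im,(800,600),interpolation=cv2.INTER_CUBIC))
E
```

```text
[0.59216905 0.17837217 0.10901528] [-3.14049495e+00 -4.31235175e-05  1.57231379e+00] 0.0401770805884333
```

View pics/a2c.png

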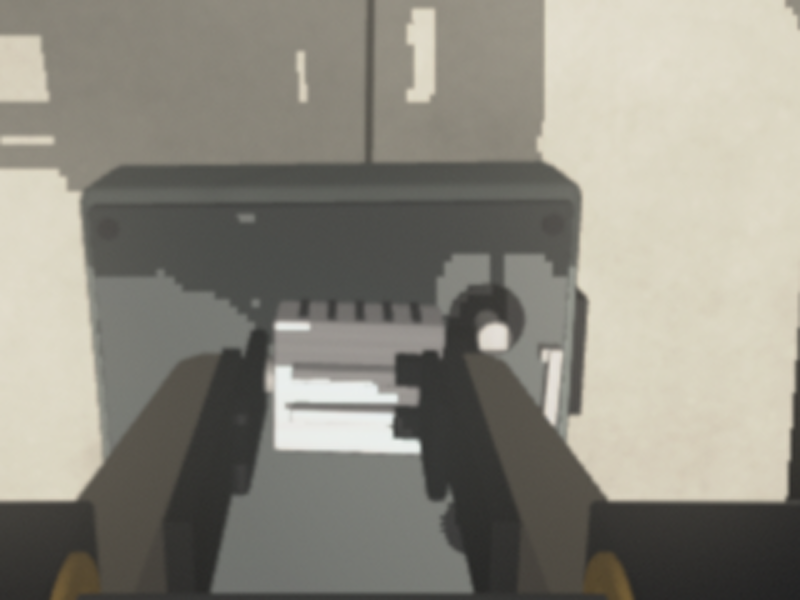

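```bash
python3 - <<'E'
from h import *
c=load("a2")
cr=lambda *p:[(180+x/2.5,100+y/2.5) for x,y in p]
f=lambda p,z: print(tool(c,onz(c,cr(*p),z)).round(1).tolist())
f([(493,335)],.058)
f([(273,322),(275,449),(443,325),(420,452)],.0885)
f([(541,350),(562,350),(557,440)],.082)
w=load("w1")
E
```

```text
[[-0.4, 38.0, 51.0]]
[[14.0, -13.5, 20.5], [-15.3, -13.6, 20.5], [13.4, 22.0, 20.5], [-15.9, 18.0, 20.5]]
[[5.3, 44.3, 27.0], [5.3, 48.9, 27.0], [-16.3, 49.2, 27.0]]
```

The crop shows the post head at (493,335), just inside the hook bar at (550,395). It needs about 1 mm more along the tool's y.

>>> {"op": "send_rows", "data": {"plan": [[0, 0.12, 0, 0], [0, 0, 0.6, 0], [0, 0, 0.6, 0], [0, 0, 0.6, 0], [0, 0, 0.6, 0], [0, 0, 0.4, 0], [0, 0, 0.1, 0], [0, 0, 0, 0], [0, 0, 0, 0]]}}

```text
t: 14.85
tool_pos: [0.5946, 0.178, 0.0803]
orientation: [3.141, -0.0, 1.572]
wrist_force: [-0.1, 0.6, -1.2]
opening: 0.0404
grip_force: 21.9
```

>>> {"op": "send_rows", "data": {"plan": [[0, 0, 0.1, 0], [0, 0, 0, 0]]}}

```text
t: 15.1
tool_pos: [0.5948, 0.1781, 0.0796]
orientation: [3.141, -0.0, 1.572]
wrist_force: [-1.7, 0.8, 3.1]
opening: 0.0408
grip_force: 21.9
```

>>> {"op": "send_rows", "data": {"plan": [[0, 0, 0, 0], [0, 0, 0, 0], [0, 0, 0, 0], [0, 0, 0, 0], [0, 0, 0, 0], [0, 0, 0, 0], [0, 0, 0, 0]], "gripper": -0.5}}

```text
t: 15.98
tool_pos: [0.5945, 0.178, 0.0791]
orientation: [3.141, 0.0, 1.572]
wrist_force: [-0.7, 0.0, -0.7]
opening: 0.0688
grip_force: 0.0
```

>>> {"op": "send_rows", "data": {"plan": [[0, 0, -2.3, 0], [0, 0, -2.4, 0], [0, 0, -2.4, 0], [-1.7, -2.15, 0, 0], [-1.7, -2.15, 0, 0], [-1.7, -2.15, 0, 0], [-1.7, -2.15, 0, 0], [-1.7, -2.15, 0, 0], [-1.7, -2.15, 0, 0], [-1.7, -2.15, 0, 0], [-1.7, -2.15, 0, 0], [0, 0, 0, -0.159], [0, 0, 0, -0.159], [0, 0, 0, -0.159], [0, 0, 0, -0.159], [0, 0, 0, -0.159], [0, 0, 0, -0.159], [0, 0, 0, -0.159], [0, 0, 0, -0.159], [0, 0, 0, 0]], "gripper": -1}}

```text
t: 18.48
tool_pos: [0.4227, 0.0418, 0.1503]
orientation: [3.141, 0.0, 2.842]
wrist_force: [0.5, 0.6, -0.5]
opening: 0.0921
grip_force: 0.0
```

```bash
python3 - <<'E'
from h import *
c=snap("wrist","b1"); s=r.state(); print(s['tool_pos'],s['orientation'])
im=c['image'][60:360,120:520]; cv2.imwrite('pics/b1c.png',cv2.resize(im,(800,600),interpolation=cv2.INTER_CUBIC))
E
```

```text
[0.4226689  0.0417321  0.15020335] [3.14136310e+00 2.94125548e-04 2.84042881e+00]
```

View pics/b1c.png

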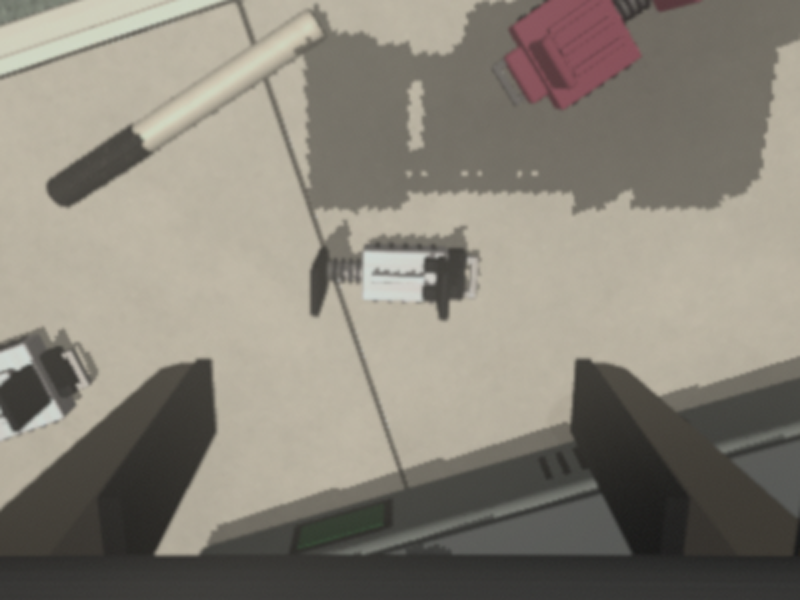

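The crop shows load B (one rib) at (395,275) between the fingers, nothing in their way. Corrections: -0.7 mm in x, -3 mm in y, +0.03 rad.

>>> {"op": "send_rows", "data": {"plan": [[-0.07, -0.3, 1.6, 0.03], [0, 0, 2, 0], [0, 0, 2, 0], [0, 0, 2, 0], [0, 0, 2, 0], [0, 0, 1.5, 0], [0, 0, 0.5, 0], [0, 0, 0, 0], [0, 0, 0, 0]]}}

```text
t: 19.65
tool_pos: [0.4228, 0.0388, 0.0346]
orientation: [3.141, 0.001, 2.813]
wrist_force: [0.9, -0.1, 0.9]
opening: 0.0916
grip_force: 0.0
```

>>> {"op": "send_rows", "data": {"plan": [[0, 0, 0, 0], [0, 0, 0, 0], [0, 0, 0, 0], [0, 0, 0, 0], [0, 0, 0, 0], [0, 0, 0, 0], [0, 0, 0, 0], [0, 0, 0, 0], [0, 0, 0, 0], [0, 0, 0, 0], [0, 0, 0, 0], [0, 0, 0, 0]], "gripper": 1, "grip_force": 22}}

```text
t: 21.15
tool_pos: [0.4228, 0.0391, 0.0343]
orientation: [3.141, 0.001, 2.814]
wrist_force: [0.2, 2.4, 5.8]
opening: 0.0406
grip_force: 22.0
```

>>> {"op": "send_rows", "data": {"plan": [[0, 0, -1, 0], [0, 0, -2, 0], [0, 0, -2.5, 0], [0, 0, -2, 0], [0, 0, 0, 0.155], [0, 0, 0, 0.155], [0, 0, 0, 0.155], [0, 0, 0, 0.155], [0, 0, 0, 0.155], [0, 0, 0, 0.155], [0, 0, 0, 0.155], [0, 0, 0, 0.155], [1, 2.15, 0, 0], [1, 2.15, 0, 0], [1, 2.15, 0, 0], [1, 2.15, 0, 0], [1, 2.15, 0, 0], [1, 2.15, 0, 0], [1, 2.15, 0, 0], [1, 2.1, 0, 0]]}}

```text
t: 23.65
tool_pos: [0.5936, 0.1191, 0.109]
orientation: [-3.14, 0.001, 1.573]
wrist_force: [-0.1, -0.1, -0.9]
opening: 0.0404
grip_force: 22.0
```

>>> {"op": "send_rows", "data": {"plan": [[0, 0, 0, 0], [0, 0, 0, 0]]}}

```text
t: 23.9
tool_pos: [0.5924, 0.1185, 0.1088]
orientation: [-3.14, 0.001, 1.573]
wrist_force: [-0.4, -0.2, -0.9]
opening: 0.0407
grip_force: 22.0
```

```bash
python3 - <<'E'
from h import *
c=snap("wrist","b2"); s=r.state(); print(s['tool_pos'],s['orientation'],s['opening'])
a=load("a2")
for k in(a,c):
    g=cv2.cvtColor(k['image'],cv2.COLOR_BGR2GRAY)[215:250,368:392]; n,l,st,ce=cv2.connectedComponentsWithStats((g>170).astype(np.uint8))
    print([(ce[i]+[368,215],st[i,4]) for i in range(1,n)])
ims=[cv2.resize(k['image'][190:340,260:420],(400,375),interpolation=cv2.INTER_CUBIC) for k in(a,c)]
cv2.imwrite('pics/b2c.png',np.hstack(ims))
E
```

```text
[0.59246667 0.11845859 0.1089186 ] [-3.14006352e+00  5.13806990e-04  1.57305477e+00] 0.040565450603654685
[(array([377.14018692, 234.51401869]), np.int32(107))]
[(array([378.19672131, 232.68852459]), np.int32(61))]
```

View pics/b2c.png

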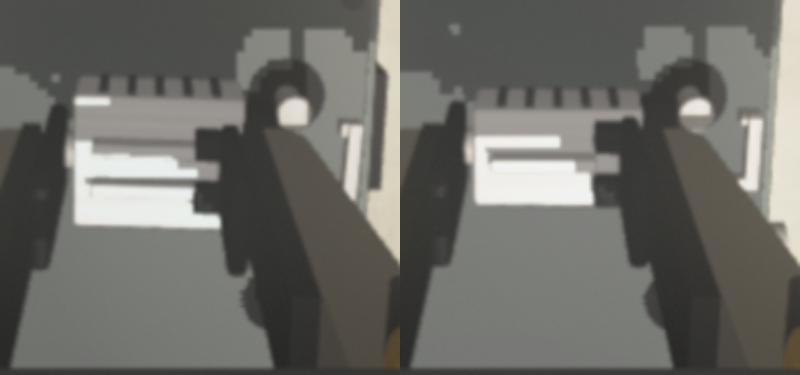

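Left is load A for comparison, right is load B: the post (697,112) lies in the same place relative to the hook as it did for A.

>>> {"op": "send_rows", "data": {"plan": [[0, 0.12, 0, 0], [0, 0, 0.6, 0], [0, 0, 0.6, 0], [0, 0, 0.6, 0], [0, 0, 0.6, 0], [0, 0, 0.4, 0], [0, 0, 0.18, 0], [0, 0, 0, 0], [0, 0, 0, 0]]}}

```text
t: 25.08
tool_pos: [0.5947, 0.1193, 0.0795]
orientation: [-3.141, -0.0, 1.574]
wrist_force: [-1.3, -0.6, 2.0]
opening: 0.0406
grip_force: 22.0
```

>>> {"op": "send_rows", "data": {"plan": [[0, 0, 0, 0], [0, 0, 0, 0], [0, 0, 0, 0], [0, 0, 0, 0], [0, 0, 0, 0], [0, 0, 0, 0], [0, 0, 0, 0]], "gripper": -0.5}}

```text
t: 25.95
tool_pos: [0.5949, 0.1193, 0.0793]
orientation: [3.141, -0.0, 1.574]
wrist_force: [-0.4, 0.0, -0.7]
opening: 0.0685
grip_force: 0.0
```

>>> {"op": "send_rows", "data": {"plan": [[0, 0, -2.3, 0], [0, 0, -2.4, 0], [0, 0, -2.4, 0], [-3.25, -2.1, 0, 0], [-3.25, -2.1, 0, 0], [-3.25, -2.1, 0, 0], [-3.25, -2.1, 0, 0], [-3.25, -2.1, 0, 0], [-3.25, -2.1, 0, 0], [-3.25, -2.1, 0, 0], [-3.25, -2.1, 0, 0], [0, 0, 0, -0.182], [0, 0, 0, -0.182], [0, 0, 0, -0.182], [0, 0, 0, -0.182], [0, 0, 0, -0.182], [0, 0, 0, -0.182], [0, 0, 0, -0.182], [0, 0, 0, -0.182], [0, 0, 0, -0.182]], "gripper": -1}}

```text
t: 28.45
tool_pos: [0.4276, -0.1413, 0.1504]
orientation: [-3.142, 0.0, -3.066]
wrist_force: [0.3, 0.3, 0.1]
opening: 0.0922
grip_force: 0.0
```

>>> {"op": "send_rows", "data": {"plan": [[0, 0, 0, 0], [0, 0, 0, 0]]}}

```text
t: 28.7
tool_pos: [0.4276, -0.1413, 0.1503]
orientation: [-3.142, 0.0, -3.075]
wrist_force: [-0.1, 0.0, -0.3]
opening: 0.0922
grip_force: 0.0
```

```bash
python3 - <<'E'
from h import *
c=snap("wrist","c1"); s=r.state(); print(s['tool_pos'],s['orientation'])
im=c['image'][60:360,120:520]; cv2.imwrite('pics/c1c.png',cv2.resize(im,(800,600),interpolation=cv2.INTER_CUBIC))
E
```

```text
[ 0.42759249 -0.1412919   0.15032453] [-3.14154330e+00  1.13230692e-04 -3.07404866e+00]
```

View pics/c1c.png

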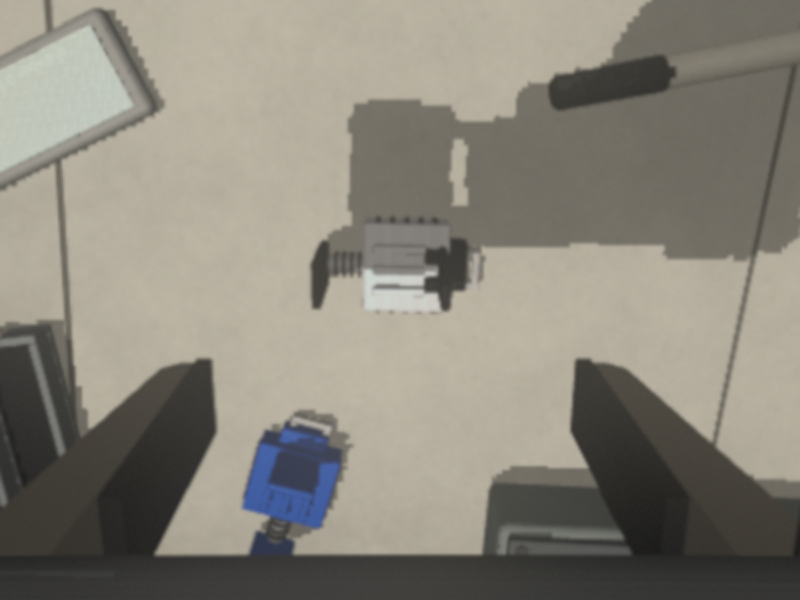

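The crop shows load C (three ribs) at (405,267), level and undisturbed. Blue, at (290,480), is clear of the fingers.

>>> {"op": "send_rows", "data": {"plan": [[0.3, -0.25, 1.6, 0], [0, 0, 2, 0], [0, 0, 2, 0], [0, 0, 2, 0], [0, 0, 2, 0], [0, 0, 1.5, 0], [0, 0, 0.5, 0], [0, 0, 0, 0], [0, 0, 0, 0]]}}

```text
t: 29.88
tool_pos: [0.4252, -0.1441, 0.0348]
orientation: [-3.141, 0.001, -3.072]
wrist_force: [0.6, -0.5, -0.3]
opening: 0.0916
grip_force: 0.0
```

>>> {"op": "send_rows", "data": {"plan": [[0, 0, 0, 0], [0, 0, 0, 0], [0, 0, 0, 0], [0, 0, 0, 0], [0, 0, 0, 0], [0, 0, 0, 0], [0, 0, 0, 0], [0, 0, 0, 0], [0, 0, 0, 0], [0, 0, 0, 0], [0, 0, 0, 0], [0, 0, 0, 0]], "gripper": 1, "grip_force": 22}}

```text
t: 31.38
tool_pos: [0.4249, -0.143, 0.0346]
orientation: [3.141, 0.0, -3.071]
wrist_force: [-1.3, 3.9, 7.5]
opening: 0.0406
grip_force: 22.0
```

>>> {"op": "send_rows", "data": {"plan": [[0, 0, -1, 0], [0, 0, -2, 0], [0, 0, -2.5, 0], [0, 0, -2, 0], [0, 0, 0, 0.182], [0, 0, 0, 0.182], [0, 0, 0, 0.182], [0, 0, 0, 0.182], [0, 0, 0, 0.182], [0, 0, 0, 0.182], [0, 0, 0, 0.182], [0, 0, 0, 0.182], [0, 0, 0, 0.182], [2.9, 0, 0, 0], [2.9, 0, 0, 0], [2.9, 0, 0, 0], [2.9, 0, 0, 0], [2.9, 0, 0, 0], [2.9, 0, 0, 0], [2.8, 0, 0, 0]]}}

```text
t: 33.88
tool_pos: [0.4242, 0.0587, 0.1096]
orientation: [3.141, -0.0, 1.573]
wrist_force: [-0.4, -0.4, -1.9]
opening: 0.0403
grip_force: 22.0
```

>>> {"op": "send_rows", "data": {"plan": [[0, 2.4, 0, 0], [0, 2.4, 0, 0], [0, 2.4, 0, 0], [0, 2.4, 0, 0], [0, 2.4, 0, 0], [0, 2.4, 0, 0], [0, 2.35, 0, 0], [0, 0, 0, 0], [0, 0, 0, 0]]}}

```text
t: 35.0
tool_pos: [0.5906, 0.0582, 0.1091]
orientation: [-3.14, 0.0, 1.573]
wrist_force: [-0.6, 0.5, -1.7]
opening: 0.0405
grip_force: 22.0
```

```bash
python3 - <<'E'
from h import *
c=snap("wrist","c2"); s=r.state(); print(s['tool_pos'],s['orientation'],s['opening'])
for t in("a2","b2","c2"):
    k=load(t)
    g=cv2.cvtColor(k['image'],cv2.COLOR_BGR2GRAY)[215:250,362:394]; n,l,st,ce=cv2.connectedComponentsWithStats((g>150).astype(np.uint8))
    print([(ce[i]+[362,215],st[i,:5]+[362,215,0,0,0]) for i in range(1,n)])
    h=cv2.cvtColor(k['image'],cv2.COLOR_BGR2GRAY); print(h[:,310][215:300:1].tolist() if t=="c2" else '', h[250,280:300].tolist())
E
```

```text
[0.59055202 0.05836529 0.1091669 ] [-3.14033410e+00  3.99461261e-05  1.57352693e+00] 0.04037439122811345
[(array([376.99107143, 234.45535714]), array([371, 229,  12,  11, 112]))]
 [53, 51, 52, 52, 59, 93, 146, 186, 190, 193, 220, 234, 237, 237, 236, 230, 206, 169, 159, 159]
[(array([378.        , 232.95061728]), array([372, 229,  13,   8,  81]))]
 [55, 55, 55, 57, 68, 115, 175, 209, 206, 197, 223, 238, 239, 232, 203, 167, 155, 151, 148, 148]
[(array([380.85135135, 233.2027027 ]), array([376, 229,  10,   9,  74])), (array([387.85714286, 235.57142857]), array([387, 233,   3,   6,  14]))]
[80, 82, 91, 112, 138, 155, 160, 161, 161, 161, 161, 161, 161, 161, 161, 161, 161, 161, 159, 150, 130, 122, 133, 152, 161, 160, 158, 156, 155, 161, 169, 207, 236, 239, 228, 174, 128, 125, 155, 212, 237, 240, 239, 238, 237, 240, 241, 239, 228, 184, 153, 135, 122, 128, 164, 219, 238, 240, 238, 238, 239, 240, 240, 240, 240, 240, 239, 239, 234, 205, 144, 123, 124, 124, 124, 124, 124, 124, 124, 124, 124, 123, 123, 123, 123] [58, 58, 58, 58, 66, 101, 153, 178, 152, 166, 218, 237, 240, 240, 239, 231, 199, 178, 173, 172]
```

>>> {"op": "send_rows", "data": {"plan": [[-0.05, 0.3, 0, 0], [0, 0, 0.6, 0], [0, 0, 0.6, 0], [0, 0, 0.6, 0], [0, 0, 0.6, 0], [0, 0, 0.4, 0], [0, 0, 0.18, 0], [0, 0, 0, 0], [0, 0, 0, 0]]}}

```text
t: 36.17
tool_pos: [0.5946, 0.058, 0.0797]
orientation: [-3.141, -0.0, 1.574]
wrist_force: [-1.3, 0.9, 3.5]
opening: 0.0404
grip_force: 22.0
```

>>> {"op": "send_rows", "data": {"plan": [[0, 0, 0, 0], [0, 0, 0, 0], [0, 0, 0, 0], [0, 0, 0, 0], [0, 0, 0, 0], [0, 0, 0, 0], [0, 0, 0, 0]], "gripper": -0.5}}

```text
t: 37.05
tool_pos: [0.5947, 0.0581, 0.0795]
orientation: [3.141, -0.0, 1.574]
wrist_force: [-0.1, 0.5, -0.5]
opening: 0.0688
grip_force: 0.0
```

>>> {"op": "send_rows", "data": {"plan": [[0, 0, -2.3, 0], [0, 0, -2.4, 0], [0, 0, -2.4, 0], [-1, -1, -2, 0], [-1, -1, -2, 0], [-1, -1, -2, 0], [-1, -1, -2, 0], [0, 0, 0, 0], [0, 0, 0, 0]], "gripper": -1}}

```text
t: 38.17
tool_pos: [0.5548, 0.0186, 0.2299]
orientation: [-3.141, -0.0, 1.574]
wrist_force: [0.7, 0.2, -0.4]
opening: 0.0917
grip_force: 0.0
```

```bash
python3 - <<'E'
from h import *
c=snap("wrist","v1"); s=r.state(); print(s['tool_pos'],s['orientation'],s['t'])
im=c['image'][0:300,220:620]; cv2.imwrite('pics/v1c.png',cv2.resize(im,(800,600),interpolation=cv2.INTER_CUBIC))
E
```

```text
[0.5546555  0.01861844 0.22959351] [-3.14050626e+00  8.54149992e-05  1.57454647e+00] 38.225
```

View pics/v1c.png

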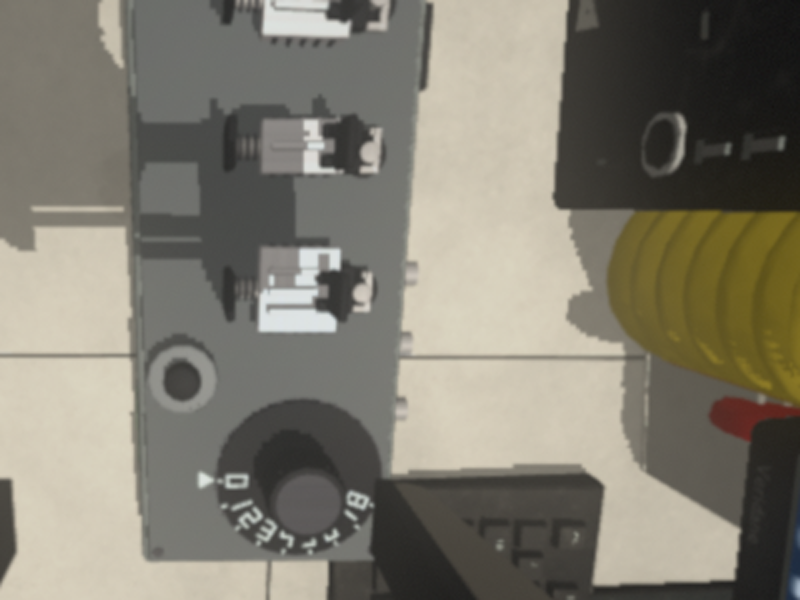

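The crop shows all three loads held at their posts, (373,10), (370,150) and (360,292), and lying flat. The sleeve is at 0 with its top at (307,502), the key is at (182,380), and the PC monitor's edge is at (757,420).

```bash
python3 - <<'E'
from h import *
v=load("v1"); w=load("w1"); w2=load("w2"); q=load("side0"); sc=load("scene0")
cr=lambda x,y:(220+x/2,y/2)
print("mon",tri(v,cr(757,420),w,(580,242)))
print("mon side/scene BL corner",tri(q,(215,172),sc,(272,176)), "TL",tri(q,(190,47),sc,(262,77)))
print("slv",onz(v,[cr(307,502)],.077), "skirt",onz(v,[cr(300,481)],.048))
print("slv tri",tri(v,cr(307,502),w2,(420,84)))
print("key",onz(v,[cr(182,380)],.053), tri(v,cr(182,380),w2,(365,35)))
print(r.state()['qpos'])
E
```

```text
mon [0.76116395 0.02047347 0.13763448]
mon side/scene BL corner [ 0.81062126 -0.0307299   0.06485251] TL [0.77764454 0.01144601 0.4494596 ]
slv [[ 0.60883673 -0.03706732  0.077     ]] skirt [[ 0.60980865 -0.03823884  0.048     ]]
slv tri [ 0.60747133 -0.03463672  0.08229069]
key [[0.55041896 0.01504124 0.053     ]] [0.5503402  0.01643794 0.05845734]
[-0.53080213  0.32618422  0.53912159  1.86565914 -0.19625053  1.00333405
  0.0951526 ]
```

>>> {"op": "send_rows", "data": {"plan": [[-1.87, 1.81, 0, 0], [-1.87, 1.81, 0, 0], [-1.87, 1.81, 0, 0], [0, 0, 0, -0.175], [0, 0, 0, -0.175], [0, 0, 0, -0.175], [0, 0, 0, -0.175], [0, 0, 2, 0], [0, 0, 2, 0], [0, 0, 2, 0], [0, 0, 2, 0], [0, 0, 2, 0], [0, 0, 2, 0], [0, 0, 2, 0], [0, 0, 1.9, 0], [0, 0, 0, 0], [0, 0, 0, 0]]}}

```text
t: 40.35
tool_pos: [0.6097, -0.0382, 0.0719]
orientation: [3.141, 0.001, 2.274]
wrist_force: [0.0, -0.0, 0.4]
opening: 0.092
grip_force: 0.0
```

>>> {"op": "send_rows", "data": {"plan": [[0, 0, 0, 0], [0, 0, 0, 0], [0, 0, 0, 0], [0, 0, 0, 0], [0, 0, 0, 0], [0, 0, 0, 0], [0, 0, 0, 0], [0, 0, 0, 0], [0, 0, 0, 0], [0, 0, 0, 0], [0, 0, 0, 0], [0, 0, 0, 0]], "gripper": 1, "grip_force": 30}}

```text
t: 41.85
tool_pos: [0.6084, -0.0387, 0.0714]
orientation: [-3.14, -0.001, 2.273]
wrist_force: [-4.9, -1.6, 3.7]
opening: 0.0362
grip_force: 30.0
```

>>> {"op": "send_rows", "data": {"plan": [[0, 0, 0, 0.1], [0, 0, 0, 0.1], [0, 0, 0, 0.1], [0, 0, 0, 0.1], [0, 0, 0, 0.1], [0, 0, 0, 0.1], [0, 0, 0, 0.1], [0, 0, 0, 0.1], [0, 0, 0, 0.1], [0, 0, 0, 0.1], [0, 0, 0, 0.1], [0, 0, 0, 0.1], [0, 0, 0, 0.1], [0, 0, 0, 0.1], [0, 0, 0, 0], [0, 0, 0, 0], [0, 0, 0, 0]]}}

```text
t: 43.98
tool_pos: [0.6083, -0.0387, 0.0714]
orientation: [-3.141, 0.002, 0.874]
wrist_force: [-4.9, -2.1, 5.0]
opening: 0.036
grip_force: 30.0
```

>>> {"op": "send_rows", "data": {"plan": [[0, 0, 0, 0], [0, 0, 0, 0], [0, 0, 0, 0], [0, 0, 0, 0], [0, 0, 0, 0], [0, 0, -1.5, 0], [0, 0, -2, 0], [0, 0, -2, 0], [0, 0, -2, 0], [0, 0, -2, 0], [0, 0, -2, 0], [0, 0, -2, 0], [0, 0, 0, 0], [0, 0, 0, 0]], "gripper": -0.2}}

```text
t: 45.72
tool_pos: [0.6089, -0.0377, 0.206]
orientation: [-3.141, 0.0, 0.874]
wrist_force: [0.3, 0.1, -0.1]
opening: 0.0549
grip_force: 0.0
```

```bash
python3 - <<'E'
from h import *
c=snap("wrist","v2"); s=r.state(); print(s['tool_pos'],s['orientation'],s['t'])
im=c['image'][60:360,160:560]; cv2.imwrite('pics/v2c.png',cv2.resize(im,(800,600),interpolation=cv2.INTER_CUBIC))
E
```

```text
[ 0.60874316 -0.03776645  0.20571222] [-3.14049865e+00  9.04221612e-04  8.73868489e-01] 45.775
```

View pics/v2c.png

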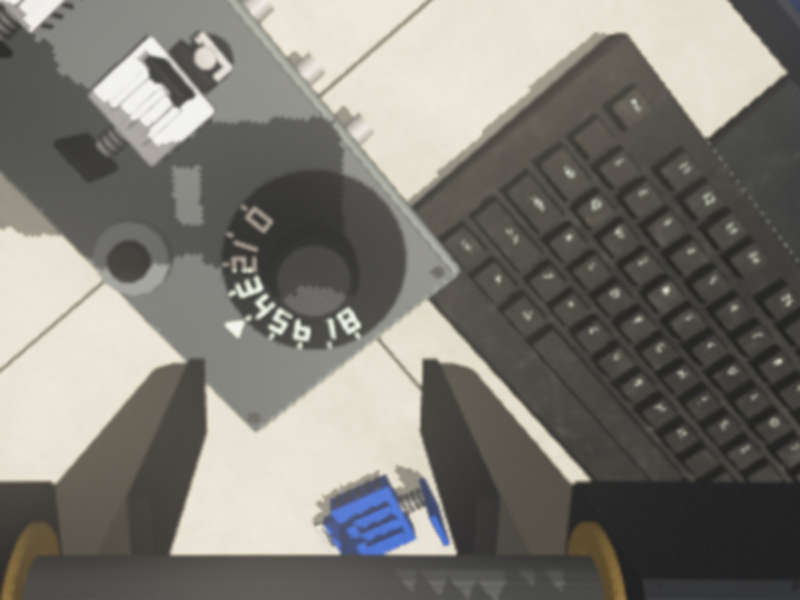

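The crop shows the index triangle (237,328) at numeral 4 (266,304), with the sleeve clicked in and the loads in place. Next, the key.

>>> {"op": "send_rows", "data": {"plan": [[0.09, -1.98, 0, 0], [0.09, -1.98, 0, 0], [0.09, -1.98, 0, 0], [0.09, -1.98, 0, 0], [0, 0, 1.9, 0], [0, 0, 1.9, 0], [0, 0, 1.9, 0], [0, 0, 1.9, 0], [0, 0, 1.9, 0], [0, 0, 1.9, 0], [0, 0, 1.6, 0], [0, 0, 0, 0], [0, 0, 0, 0], [0, 0, 0, 0]], "gripper": 1, "grip_force": 10}}

```text
t: 47.52
tool_pos: [0.5507, 0.0155, 0.0765]
orientation: [-3.141, 0.0, 0.874]
wrist_force: [-2.0, 0.2, 3.6]
opening: 0.0004
grip_force: 2.0
```

>>> {"op": "send_rows", "data": {"plan": [[0, 0, 0.1, 0], [0, 0, 0.1, 0], [0, 0, 0.1, 0], [0, 0, 0.1, 0], [0, 0, 0.1, 0], [0, 0, 0, 0]]}}

```text
t: 48.28
tool_pos: [0.5509, 0.0155, 0.0748]
orientation: [-3.139, -0.003, 0.873]
wrist_force: [-13.4, 1.1, 38.6]
opening: 0.0004
grip_force: 19.1
```

>>> {"op": "send_rows", "data": {"plan": [[0, 0, -0.5, 0], [0, 0, 0, 0]]}}

```text
t: 48.52
tool_pos: [0.5511, 0.0156, 0.077]
orientation: [3.141, -0.001, 0.874]
wrist_force: [-0.9, -0.0, 2.8]
opening: 0.0004
grip_force: 1.9
```

>>> {"op": "send_rows", "data": {"plan": [[0, 0, -0.2, 0], [0, 0, 0, 0]]}}

```text
t: 48.78
tool_pos: [0.5511, 0.0156, 0.0784]
orientation: [3.141, -0.0, 0.874]
wrist_force: [-1.0, -1.5, 2.9]
opening: 0.0007
grip_force: 1.4
```

>>> {"op": "send_rows", "data": {"plan": [[0, 0, -0.2, 0], [0, 0, 0, 0]]}}

```text
t: 49.02
tool_pos: [0.5511, 0.0157, 0.0804]
orientation: [3.141, -0.0, 0.874]
wrist_force: [0.2, -0.4, 0.8]
opening: 0.0004
grip_force: 0.7
```

>>> {"op": "send_rows", "data": {"plan": [[0, 0, -2, 0], [0, 0, -2, 0], [-0.09, 1.98, 0, 0], [-0.09, 1.98, 0, 0], [-0.09, 1.98, 0, 0], [-0.09, 1.98, 0, 0], [0, 0, 0, 0], [0, 0, 0, 0], [0, 0, 1.6, 0], [0, 0, 1.6, 0], [0, 0, 1.5, 0], [0, 0, 0, 0], [0, 0, 0, 0]], "gripper": -0.5}}

```text
t: 50.65
tool_pos: [0.6094, -0.0382, 0.0735]
orientation: [3.141, 0.0, 0.874]
wrist_force: [-0.6, -0.0, -0.3]
opening: 0.0689
grip_force: 0.0
```

>>> {"op": "send_rows", "data": {"plan": [[0, 0, 0, 0], [0, 0, 0, 0], [0, 0, 0, 0], [0, 0, 0, 0], [0, 0, 0, 0], [0, 0, 0, 0], [0, 0, 0, 0], [0, 0, 0, 0], [0, 0, 0, 0]], "gripper": 1, "grip_force": 30}}

```text
t: 51.78
tool_pos: [0.6091, -0.0377, 0.0737]
orientation: [-3.141, -0.0, 0.874]
wrist_force: [-1.7, 1.2, 5.7]
opening: 0.0361
grip_force: 30.0
```

>>> {"op": "send_rows", "data": {"plan": [[0, 0, 0, -0.1], [0, 0, 0, -0.1], [0, 0, 0, -0.1], [0, 0, 0, -0.1], [0, 0, 0, -0.1], [0, 0, 0, -0.1], [0, 0, 0, -0.1], [0, 0, 0, -0.1], [0, 0, 0, -0.1], [0, 0, 0, -0.1], [0, 0, 0, -0.1], [0, 0, 0, -0.1], [0, 0, 0, -0.1], [0, 0, 0, -0.1], [0, 0, 0, 0], [0, 0, 0, 0], [0, 0, 0, 0]]}}

```text
t: 53.9
tool_pos: [0.6075, -0.0377, 0.0736]
orientation: [-3.14, -0.003, 2.273]
wrist_force: [-7.7, 2.2, 9.7]
opening: 0.036
grip_force: 30.0
```

>>> {"op": "send_rows", "data": {"plan": [[0, 0, 0, 0], [0, 0, 0, 0], [0, 0, 0, 0], [0, 0, 0, 0], [0, 0, 0, 0], [0, 0, -1.5, 0], [0, 0, -2, 0], [0, 0, -2, 0], [0, 0, -2, 0], [0, 0, -2, 0], [0, 0, -2, 0], [0, 0, -2, 0], [0, 0, 0, 0], [0, 0, 0, 0]], "gripper": -0.2}}

```text
t: 55.65
tool_pos: [0.6089, -0.0379, 0.2081]
orientation: [-3.141, -0.001, 2.274]
wrist_force: [0.1, -0.2, 0.4]
opening: 0.0551
grip_force: 0.0
```

```bash
python3 - <<'E'
from h import *
c=snap("wrist","v3"); s=r.state(); print(s['tool_pos'],s['orientation'],s['t'])
# unwrap the skirt around the axis for comparing numerals against v1 (value 0)
ax=np.array([.609,-.0377])
def unwrap(k):
    g=cv2.cvtColor(k['image'],cv2.COLOR_BGR2GRAY); th=np.radians(np.arange(140,320,2)); o=[]
    for rr in np.arange(.028,.041,.002):
        p=proj(k,np.c_[ax[0]+rr*np.cos(th),ax[1]+rr*np.sin(th),0*th+.048]).astype(np.float32)
        o.append(cv2.remap(g,p[:,:1],p[:,1:],1)[:,0])
    return np.array(o).max(0)
a,b,d=unwrap(load("v1")),unwrap(load("v2")),unwrap(c)
for n,k in(("v1",a),("v2",b),("v3",d)): print(n,(k>130).astype(int).tolist())
E
```

```text
[ 0.60868935 -0.03784517  0.20775451] [-3.14054751e+00 -9.33700306e-04  2.27383965e+00] 55.7
v1 [0, 0, 0, 0, 0, 0, 0, 0, 0, 0, 0, 0, 0, 0, 0, 0, 0, 1, 1, 1, 1, 1, 1, 1, 0, 0, 0, 0, 0, 0, 1, 1, 1, 1, 1, 0, 0, 1, 1, 1, 1, 1, 1, 1, 1, 0, 0, 0, 1, 1, 1, 1, 1, 1, 0, 0, 0, 1, 1, 1, 1, 1, 1, 1, 0, 0, 0, 0, 1, 1, 1, 1, 1, 1, 0, 0, 0, 0, 1, 1, 1, 1, 1, 1, 0, 0, 0, 0, 0, 0]
v2 [1, 1, 1, 1, 1, 0, 0, 0, 1, 1, 1, 1, 1, 1, 1, 0, 0, 1, 1, 1, 1, 1, 1, 1, 1, 0, 0, 1, 1, 1, 1, 1, 1, 1, 1, 0, 0, 1, 1, 1, 1, 1, 1, 1, 0, 0, 0, 0, 0, 0, 1, 1, 1, 1, 1, 0, 1, 1, 1, 1, 1, 1, 1, 1, 1, 0, 0, 0, 0, 0, 0, 0, 0, 0, 0, 0, 0, 0, 0, 0, 0, 0, 0, 0, 0, 0, 0, 0, 0, 0]
v3 [0, 0, 0, 0, 0, 0, 0, 0, 0, 0, 0, 0, 0, 0, 0, 0, 0, 1, 1, 1, 1, 1, 1, 1, 1, 0, 0, 0, 0, 0, 1, 1, 1, 1, 1, 0, 0, 1, 1, 1, 1, 1, 1, 1, 1, 0, 0, 1, 1, 1, 1, 1, 1, 1, 1, 0, 1, 1, 1, 1, 1, 1, 1, 1, 1, 0, 1, 1, 1, 1, 1, 1, 1, 1, 0, 0, 0, 1, 1, 1, 1, 1, 1, 1, 0, 0, 0, 0, 0, 0]
```

The unwrapped skirt matches v1 (value 0), so the sleeve is back at 0. Next I look at the case from close by.

>>> {"op": "send_rows", "data": {"plan": [[0, 0, 0, 0.179], [0, 0, 0, 0.179], [0, 0, 0, 0.178], [-2.73, -1.36, 0, 0], [-2.73, -1.36, 0, 0], [-2.73, -1.36, 0, 0], [-2.73, -1.36, 0, 0], [-2.73, -1.36, 0, 0], [-2.73, -1.36, 0, 0], [-2.73, -1.36, 0, 0], [-2.73, -1.36, 0, 0], [-2.73, -1.36, 0, 0], [-2.73, -1.36, 0, 0], [0, 0, 0, 0], [0, 0, 0, 0]], "gripper": -1}}

```text
t: 57.58
tool_pos: [0.5207, -0.3286, 0.2077]
orientation: [-3.141, -0.001, 1.738]
wrist_force: [0.3, -0.4, -0.1]
opening: 0.0919
grip_force: 0.0
```

```bash
python3 - <<'E'
from h import *
c=snap("wrist","k1"); s=r.state(); print(s['tool_pos'],s['orientation'],s['t'])
im=c['image'][60:360,120:520]; cv2.imwrite('pics/k1c.png',cv2.resize(im,(800,600),interpolation=cv2.INTER_CUBIC))
E
```

```text
[ 0.52099675 -0.328221    0.2078208 ] [-3.14110633e+00 -1.33239709e-03  1.73941723e+00] 57.625
```

View pics/k1c.png

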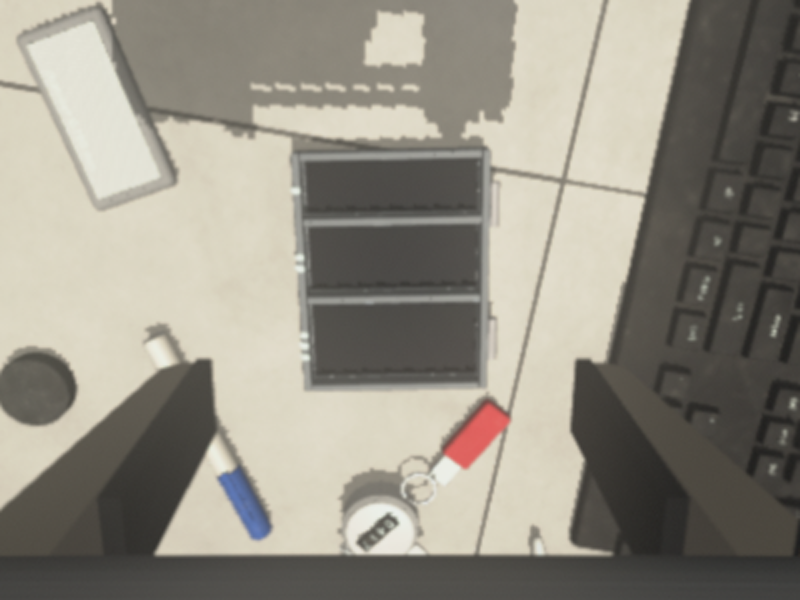

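The crop shows the case with one bar (295,190) for the upper slot, two (299,262) for the middle and three (304,345) for the lower. Its corners are at (295,152), (489,150), (308,388) and (487,386).

```bash
python3 - <<'E'
from h import *
c=load("k1")
cr=lambda *p:[(120+x/2,60+y/2) for x,y in p]
P=onz(c,cr((295,152),(489,150),(487,386),(308,388)),.016); print(P.round(4), np.linalg.norm(np.roll(P,-1,0)-P,axis=1).round(4))
ctr=P.mean(0); v=(P[1]-P[0]+P[2]-P[3]); yaw=np.arctan2(v[1],v[0]); u=(P[0]-P[3]+P[1]-P[2]);print(ctr,yaw,np.arctan2(u[1],u[0])-np.pi/2)
yaw=(yaw+np.arctan2(u[1],u[0])-np.pi/2)/2
ey=np.array([-np.sin(yaw),np.cos(yaw)])
for n,o in(("narrow",.044),("medium",.008),("wide",-.036)): print(n,ctr[:2]+o*ey)
W=onz(c,cr((392,218),(392,299)),.016); print((W[:,:2]-ctr[:2])@ey)
E
```

```text
[[ 0.4678 -0.291   0.016 ]
 [ 0.5588 -0.2745  0.016 ]
 [ 0.5827 -0.3939  0.016 ]
 [ 0.4905 -0.4108  0.016 ]] [0.0926 0.1218 0.0937 0.122 ]
[ 0.52495823 -0.34255149  0.016     ] 0.18025378822610827 0.19232524172136678
narrow [ 0.51680882 -0.29931276]
medium [ 0.52347652 -0.3346899 ]
wide [ 0.53162593 -0.37792862]
[ 0.02864371 -0.01279569]
```

>>> {"op": "send_rows", "data": {"plan": [[0, 0, 0, 0.165], [2.97, 0.577, 0.37, 0], [2.97, 0.577, 0.37, 0], [2.97, 0.577, 0.37, 0], [2.97, 0.577, 0.37, 0], [2.97, 0.577, 0.37, 0], [2.97, 0.577, 0.37, 0], [2.97, 0.577, 0.37, 0], [2.97, 0.577, 0.37, 0], [2.97, 0.577, 0.37, 0], [2.97, 0.577, 0.37, 0], [2.97, 0.577, 0.37, 0], [2.97, 0.577, 0.37, 0], [2.97, 0.577, 0.37, 0], [0, 0, 0, 0], [0, 0, 0, 0]]}}

```text
t: 59.62
tool_pos: [0.5945, 0.0563, 0.1604]
orientation: [-3.141, 0.0, 1.573]
wrist_force: [1.2, -1.5, 0.1]
opening: 0.0921
grip_force: 0.0
```

```bash
python3 - <<'E'
from h import *
c=snap("wrist","d1"); s=r.state(); print(s['tool_pos'],s['orientation'])
g=cv2.cvtColor(c['image'],cv2.COLOR_BGR2GRAY)
# predicted pixels of the wide block's top (post at load x=29) and brightness profiles across it
p=np.array([.6303-.029,.0585]); 
for n,f in(("across y",lambda t:(p[0]-.013,p[1]+t)),("across y2",lambda t:(p[0]-.005,p[1]+t))):
    px=proj(c,[(*f(t),.059) for t in np.arange(-.03,.031,.002)]).astype(np.float32); print(n,cv2.remap(g,px[:,:1],px[:,1:],1)[:,0].tolist())
px=proj(c,[(p[0]+t,p[1]+.014,.059) for t in np.arange(-.03,.031,.002)]).astype(np.float32); print("along x",cv2.remap(g,px[:,:1],px[:,1:],1)[:,0].tolist())
E
```

```text
[0.59452674 0.05563076 0.16052481] [-3.14157466e+00  4.95592922e-04  1.57206829e+00]
across y [126, 126, 127, 128, 127, 132, 220, 240, 240, 238, 216, 177, 195, 239, 237, 215, 184, 240, 238, 233, 231, 240, 240, 240, 236, 137, 103, 93, 124, 128, 128]
across y2 [127, 127, 128, 129, 129, 131, 218, 240, 240, 237, 236, 143, 213, 240, 239, 213, 176, 240, 240, 239, 196, 240, 240, 240, 236, 126, 87, 93, 124, 129, 129]
along x [104, 126, 127, 127, 128, 128, 114, 193, 240, 240, 240, 240, 240, 240, 240, 240, 240, 240, 240, 239, 180, 159, 165, 238, 239, 143, 86, 87, 119, 109, 108]
```

>>> {"op": "send_rows", "data": {"plan": [[0.22, 0, 1.6, 0], [0, 0, 1.6, 0], [0, 0, 1.6, 0], [0, 0, 1.6, 0], [0, 0, 1.6, 0], [0, 0, 0.1, 0], [0, 0, 0, 0], [0, 0, 0, 0]]}}

```text
t: 60.68
tool_pos: [0.5953, 0.0587, 0.08]
orientation: [3.14, -0.0, 1.573]
wrist_force: [0.4, 0.0, -0.3]
opening: 0.0923
grip_force: 0.0
```

>>> {"op": "send_rows", "data": {"plan": [[0, 0, 0, 0], [0, 0, 0, 0], [0, 0, 0, 0], [0, 0, 0, 0], [0, 0, 0, 0], [0, 0, 0, 0], [0, 0, 0, 0], [0, 0, 0, 0], [0, 0, 0, 0], [0, 0, 0, 0], [0, 0, 0, 0], [0, 0, 0, 0]], "gripper": 1, "grip_force": 22}}

```text
t: 62.18
tool_pos: [0.5951, 0.0587, 0.0796]
orientation: [3.141, -0.0, 1.573]
wrist_force: [1.2, 0.1, 4.6]
opening: 0.0403
grip_force: 22.0
```

>>> {"op": "send_rows", "data": {"plan": [[0, 0, -0.4, 0], [0, 0, -0.6, 0], [0, 0, -1, 0], [0, 0, 0, 0]]}}

```text
t: 62.68
tool_pos: [0.5954, 0.0587, 0.1004]
orientation: [3.14, -0.0, 1.573]
wrist_force: [0.1, -0.3, -1.2]
opening: 0.0403
grip_force: 22.0
```

>>> {"op": "send_rows", "data": {"plan": [[0, 0, -2, 0], [0, 0, -2, 0], [0, 0, -2, 0], [0, 0, 0, -0.184], [-2.78, -1.007, 0, 0], [-2.78, -1.007, 0, 0], [-2.78, -1.007, 0, 0], [-2.78, -1.007, 0, 0], [-2.78, -1.007, 0, 0], [-2.78, -1.007, 0, 0], [-2.78, -1.007, 0, 0], [-2.78, -1.007, 0, 0], [-2.78, -1.007, 0, 0], [-2.78, -1.007, 0, 0], [-2.78, -1.007, 0, 0], [-2.78, -1.007, 0, 0], [-2.78, -1.007, 0, 0], [-2.78, -1.007, 0, 0], [-2.78, -1.007, 0, 0], [0, 0, 0, 0]]}}

```text
t: 65.18
tool_pos: [0.5222, -0.3822, 0.1608]
orientation: [3.141, 0.002, 1.753]
wrist_force: [-0.0, 0.8, -0.7]
opening: 0.0405
grip_force: 22.0
```

>>> {"op": "send_rows", "data": {"plan": [[0, 0, 0, 0], [0, 0, 0, 0]]}}

```text
t: 65.42
tool_pos: [0.5242, -0.3775, 0.1596]
orientation: [3.141, -0.001, 1.759]
wrist_force: [-0.3, 0.3, -0.6]
opening: 0.0404
grip_force: 22.0
```

>>> {"op": "send_rows", "data": {"plan": [[-0.18, 0, 1.8, 0], [0, 0, 2, 0], [0, 0, 2, 0], [0, 0, 2, 0], [0, 0, 1.8, 0], [0, 0, 0.5, 0], [0, 0, 0, 0], [0, 0, 0, 0]]}}

```text
t: 66.42
tool_pos: [0.5243, -0.3813, 0.0592]
orientation: [3.14, 0.001, 1.757]
wrist_force: [0.8, -0.1, -0.5]
opening: 0.0404
grip_force: 22.0
```

```bash
cat > chk.py <<'E'
from h import *
import sys
tag,slot=sys.argv[1],np.array([float(sys.argv[2]),float(sys.argv[3])])
c=snap("wrist",tag); s=r.state(); print(s['tool_pos'],s['orientation'][2])
g=cv2.cvtColor(c['image'],cv2.COLOR_BGR2GRAY); yaw=.186; ex=np.array([np.cos(yaw),np.sin(yaw)]); ey=np.array([-ex[1],ex[0]])
ts=np.arange(-.036,.037,.0015)
def prof(base,z):
    px=proj(c,[(*(base+t*ey),z) for t in ts]).astype(np.float32); return cv2.remap(g,px[:,:1],px[:,1:],1)[:,0]
zb=s['tool_pos'][2]-.0345
for n,b,z in(("block",s['tool_pos'][:2]-.005*ex,zb+.014),("rim",slot-.0085*ex,.016)): print(n,[(round(1000*t,1),int(v)) for t,v in zip(ts,prof(b,z))])
E
python3 chk.py e1 .5316 -.3779
```

```text
[ 0.52424709 -0.38123319  0.0592435 ] 1.7567282012612315
block [(np.float64(-36.0), 225), (np.float64(-34.5), 225), (np.float64(-33.0), 225), (np.float64(-31.5), 224), (np.float64(-30.0), 225), (np.float64(-28.5), 225), (np.float64(-27.0), 225), (np.float64(-25.5), 226), (np.float64(-24.0), 226), (np.float64(-22.5), 226), (np.float64(-21.0), 225), (np.float64(-19.5), 226), (np.float64(-18.0), 241), (np.float64(-16.5), 242), (np.float64(-15.0), 244), (np.float64(-13.5), 244), (np.float64(-12.0), 243), (np.float64(-10.5), 237), (np.float64(-9.0), 143), (np.float64(-7.5), 158), (np.float64(-6.0), 239), (np.float64(-4.5), 244), (np.float64(-3.0), 244), (np.float64(-1.5), 242), (np.float64(0.0), 156), (np.float64(1.5), 178), (np.float64(3.0), 232), (np.float64(4.5), 243), (np.float64(6.0), 216), (np.float64(7.5), 173), (np.float64(9.0), 141), (np.float64(10.5), 158), (np.float64(12.0), 171), (np.float64(13.5), 171), (np.float64(15.0), 171), (np.float64(16.5), 231), (np.float64(18.0), 238), (np.float64(19.5), 139), (np.float64(21.0), 126), (np.float64(22.5), 115), (np.float64(24.0), 60), (
[... 717 characters left out ...]
p.float64(-6.0), 236), (np.float64(-4.5), 193), (np.float64(-3.0), 170), (np.float64(-1.5), 133), (np.float64(0.0), 159), (np.float64(1.5), 170), (np.float64(3.0), 170), (np.float64(4.5), 169), (np.float64(6.0), 168), (np.float64(7.5), 203), (np.float64(9.0), 195), (np.float64(10.5), 117), (np.float64(12.0), 100), (np.float64(13.5), 89), (np.float64(15.0), 62), (np.float64(16.5), 58), (np.float64(18.0), 56), (np.float64(19.5), 56), (np.float64(21.0), 60), (np.float64(22.5), 99), (np.float64(24.0), 104), (np.float64(25.5), 87), (np.float64(27.0), 80), (np.float64(28.5), 89), (np.float64(30.0), 49), (np.float64(31.5), 45), (np.float64(33.0), 44), (np.float64(34.5), 43), (np.float64(36.0), 43)]
```

>>> {"op": "send_rows", "data": {"plan": [[0.18, 0, 0.2, 0], [0, 0, 0.5, 0], [0, 0, 0.6, 0], [0, 0, 0.5, 0], [0, 0, 0.25, 0], [0, 0, 0, 0], [0, 0, 0, 0]]}}

```text
t: 67.35
tool_pos: [0.5233, -0.379, 0.0386]
orientation: [-3.142, -0.001, 1.757]
wrist_force: [-2.4, 1.5, 6.2]
opening: 0.0405
grip_force: 22.0
```

>>> {"op": "send_rows", "data": {"plan": [[0, 0, 0, 0], [0, 0, 0, 0], [0, 0, 0, 0], [0, 0, 0, 0], [0, 0, 0, 0], [0, 0, 0, 0], [0, 0, -1, 0], [0, 0, -2, 0], [0, 0, -2, 0], [0, 0, -2.5, 0], [0, 0, -2.5, 0], [0, 0, -2.2, 0], [0, 0, 0, 0], [0, 0, 0, 0]], "gripper": -0.5}}

```text
t: 69.1
tool_pos: [0.5233, -0.3788, 0.1599]
orientation: [3.141, -0.0, 1.757]
wrist_force: [0.8, -0.3, -0.8]
opening: 0.0693
grip_force: 0.0
```

```bash
python3 - <<'E'
from h import *
c=snap("wrist","e2"); s=r.state(); print(s['tool_pos'],s['orientation'])
slot=np.array([.5316,-.3779]); yaw=.186; ex=np.array([np.cos(yaw),np.sin(yaw)]); ey=np.array([-ex[1],ex[0]])
# bright block blob on plane z=.018 (slot axes, mm)
g=cv2.cvtColor(c['image'],cv2.COLOR_BGR2GRAY)
n=101; t=(np.arange(n)-50)*.001
X,Y=np.meshgrid(t,t); P=slot+X.reshape(-1,1)*ex+Y.reshape(-1,1)*ey
px=proj(c,np.c_[P,np.full(len(P),.018)]).astype(np.float32)
im=cv2.remap(g,px[:,:1],px[:,1:],1).reshape(n,n); cv2.imwrite('pics/e2r.png',im)
for y in range(0,n,4): print(''.join(' .:-=+*#%@'[min(9,v//26)] for v in im[n-1-y,::2]))
E
```

```text
[ 0.52307066 -0.37858482  0.15929662] [-3.14093151e+00 -9.31697008e-04  1.75686750e+00]
#=-=-:::::::::::::::::::::::::::::::::::::--:--==*#
%@%=-:::::::::::::::::::::::::::::::::::------==*%%
%#*=-:::::::::::::::::::::::::::::::::--------=**%%
#**=--::::::::::::::::::::::::::::::----------=*#%%
%*+=--:-:::::::::::::::::::------------------==*#%%
#*+--::::::::::::::::::::::::::::::::::::::::-=*#%%
#*+=====----=----=----==-======================*#%%
#*++++++++++++++++++++++++++++++++++++++++++++=*#%%
#*+=--:::--------*%%%%%%%%%%%%%##%%=----------=*+%%
%*+=--:::--------#@@@@@@@@@@@@@%*@@=::--------=**#%
#**=---:::--:-:--#@#**#*******%**%%=---==-----=**%#
%%%=---:::-------#@@%%%%%%@@@%=-:::----+%*----=**%#
%**=---::-#+*++*+%@%**#%%%**#%*=-:::----%#----=**%#
%##=----:-*=++=+=#@@@@@@@@@@@@%#+-------%#----=**%#
%@%==----:-------#@@@%%%%@@#%%=--:-----*%#---==**%#
%**==------------#@%%%%%%%%%%%*++------==-----=*#%%
%**=-------------#@@@@@@@@@@@@@@@#------------=*#%%
%**=---------=---#@@@@@@@@@@@%%%@%=----=------=**%%
%**=======================================++++=*#%%
%###############################################%%%
%%%%%%%%%%%%%%%%%%%%%%%%%%%%%%%%%%%%%%%%%%%%%%%#*%%
%%%%%%%%%%%%%%%%%%%%%%%%%%%%%%%%%%%%%%%%%%%%%#+=-=+
%%%%%%%%%%%%%%%%%%%%%%%%%%%%%%%%%%%%%%%%%%%#+=-=+++
%%%%%%%%%%%%%%%%%%%%%%%%%%%%%%%%%%%%%%%%%%*+-=+++++
%%%%%%%%%%%%%%%%%%%%%%%%%%%%%%%%%%%%%%%%*+=-=++++++
%%%%%%%%%%%%%%%%%%%%%%%%%%%%%%%%%%%%%%%+=-=++++++++
```

>>> {"op": "send_rows", "data": {"plan": [[0, 0, 0, 0.184], [2.93, 0.43, 0, 0], [2.93, 0.43, 0, 0], [2.93, 0.43, 0, 0], [2.93, 0.43, 0, 0], [2.93, 0.43, 0, 0], [2.93, 0.43, 0, 0], [2.93, 0.43, 0, 0], [2.93, 0.43, 0, 0], [2.93, 0.43, 0, 0], [2.93, 0.43, 0, 0], [2.93, 0.43, 0, 0], [2.93, 0.43, 0, 0], [2.93, 0.43, 0, 0], [2.93, 0.43, 0, 0], [2.93, 0.43, 0, 0], [2.93, 0.43, 0, 0], [2.93, 0.43, 0, 0], [0, 0, 0, 0], [0, 0, 0, 0]], "gripper": -1}}

```text
t: 71.65
tool_pos: [0.5951, 0.1177, 0.1592]
orientation: [-3.14, 0.001, 1.572]
wrist_force: [-0.1, -0.1, -0.6]
opening: 0.0917
grip_force: 0.0
```

```bash
cat > asc.py <<'E'
from h import *
import sys
tag,x,y,z,yaw=sys.argv[1],*map(float,sys.argv[2:6])
c=snap("wrist",tag); s=r.state(); print(s['t'],s['tool_pos'],s['orientation'][2])
ex=np.array([np.cos(yaw),np.sin(yaw)]); ey=np.array([-ex[1],ex[0]])
g=cv2.cvtColor(c['image'],cv2.COLOR_BGR2GRAY)
X,Y=np.meshgrid(np.arange(-50,51,2)*.001,np.arange(36,-37,-4)*.001); P=np.array([x,y])+X.reshape(-1,1)*ex+Y.reshape(-1,1)*ey
px=proj(c,np.c_[P,np.full(len(P),z)]).astype(np.float32)
im=cv2.remap(g,px[:,:1],px[:,1:],1).reshape(X.shape)
for v,yy in zip(im,Y[:,0]): print('%4d '%round(yy*1000)+''.join(' .:-=+*#%@'[min(9,k//26)] for k in v))
E
python3 asc.py f1 .601 .119 .059 0
```

```text
71.7 [0.59525239 0.11732975 0.15952572] 1.5707355135572778
  36 -------------------------------------------------+=
  32 =========================++++=-------------------+=
  28 ===========================++==------------+=----+#
  24 =============================-==+++=-----==+++++++*
  20 =======--================+==----=+++++++++++++++++*
  16 ======----======-----------------=----++++++++++++*
  12 ======---::=====-+***********++=+**::::--=++++++++*
   8 ======---::------%@@@@@@@@@@@*::::=---::+%%=++++++*
   4 =======-:::*=*=++%@@@@@@@@@@@%-:::::----=##-=+++++*
   0 =======-:::*+*==*%%%@@@@@@@@@@*+=:::--*%%%*-=+++++*
  -4 =======-:::-=====%@@@@@@@@@@@*::::::--=%%%%=++++++*
  -8 =======-:::======%@@@@@@@@@@@%--::::--=+++++++++++*
 -12 =======-::-======================::-=+++++++++++++*
 -16 =======-::=======================-:-=+++++++++++++*
 -20 =======================================+++++++++++*
 -24 ========================================++++++++++*
 -28 =========================================+++++++++*
 -32 ==========================================++++++++*
 -36 ============================================+++++++
```

>>> {"op": "send_rows", "data": {"plan": [[0.2, 0, 1.6, 0], [0, 0, 1.6, 0], [0, 0, 1.6, 0], [0, 0, 1.6, 0], [0, 0, 1.6, 0], [0, 0, 0, 0], [0, 0, 0, 0]]}}

```text
t: 72.58
tool_pos: [0.5959, 0.1211, 0.0801]
orientation: [3.141, -0.0, 1.573]
wrist_force: [-0.1, -0.1, -0.2]
opening: 0.0919
grip_force: 0.0
```

>>> {"op": "send_rows", "data": {"plan": [[0, 0, 0, 0], [0, 0, 0, 0], [0, 0, 0, 0], [0, 0, 0, 0], [0, 0, 0, 0], [0, 0, 0, 0], [0, 0, 0, 0], [0, 0, 0, 0], [0, 0, 0, 0], [0, 0, 0, 0], [0, 0, 0, 0], [0, 0, 0, 0]], "gripper": 1, "grip_force": 22}}

```text
t: 74.08
tool_pos: [0.5959, 0.1212, 0.0801]
orientation: [3.141, -0.0, 1.573]
wrist_force: [0.2, 0.3, 3.9]
opening: 0.0405
grip_force: 22.0
```

>>> {"op": "send_rows", "data": {"plan": [[0, 0, -0.4, 0], [0, 0, -0.6, 0], [0, 0, -1, 0], [0, 0, 0, 0]]}}

```text
t: 74.58
tool_pos: [0.5962, 0.1213, 0.101]
orientation: [3.14, -0.001, 1.573]
wrist_force: [0.2, -0.5, -1.2]
opening: 0.0404
grip_force: 22.0
```

>>> {"op": "send_rows", "data": {"plan": [[0, 0, -2, 0], [0, 0, -2, 0], [0, 0, -2, 0], [0, 0, 0, -0.184], [-2.836, -1.167, 0, 0], [-2.836, -1.167, 0, 0], [-2.836, -1.167, 0, 0], [-2.836, -1.167, 0, 0], [-2.836, -1.167, 0, 0], [-2.836, -1.167, 0, 0], [-2.836, -1.167, 0, 0], [-2.836, -1.167, 0, 0], [-2.836, -1.167, 0, 0], [-2.836, -1.167, 0, 0], [-2.836, -1.167, 0, 0], [-2.836, -1.167, 0, 0], [-2.836, -1.167, 0, 0], [-2.836, -1.167, 0, 0], [0, 0, 0, 0], [0, 0, 0, 0]]}}

```text
t: 77.08
tool_pos: [0.5088, -0.2984, 0.1605]
orientation: [3.141, -0.001, 1.757]
wrist_force: [-0.7, 0.0, -0.7]
opening: 0.0404
grip_force: 22.0
```

>>> {"op": "send_rows", "data": {"plan": [[0, 0, 1.8, 0], [0, 0, 2, 0], [0, 0, 2, 0], [0, 0, 2, 0], [0, 0, 1.8, 0], [0, 0, 0.5, 0], [0, 0, 0, 0], [0, 0, 0, 0]]}}

```text
t: 78.08
tool_pos: [0.5089, -0.2996, 0.0596]
orientation: [3.14, 0.001, 1.757]
wrist_force: [0.4, -0.9, -0.8]
opening: 0.0406
grip_force: 22.0
```

```bash
python3 asc.py g1 .5168 -.2993 .016 .186; python3 - <<'E'
from h import *
c=load("g1"); s=r.state(); g=cv2.cvtColor(c['image'],cv2.COLOR_BGR2GRAY); yaw=.186; ex=np.array([np.cos(yaw),np.sin(yaw)]); ey=np.array([-ex[1],ex[0]])
z=s['tool_pos'][2]-.035+.014
for y in range(16,-17,-2):
    px=proj(c,[(*(s['tool_pos'][:2]+x*.001*ex+y*.001*ey),z) for x in range(-20,24,2)]).astype(np.float32); print('%4d '%y+''.join(' .:-=+*#%@'[min(9,k//26)] for k in cv2.remap(g,px[:,:1],px[:,1:],1)[:,0]))
d=s['tool_pos'][:2]-np.array([.5168,-.2993]); print("rel slot",d@ex,d@ey)
E
```

```text
78.125 [ 0.50893911 -0.29955007  0.05966005] 1.7566322719496292
  36 ++++++++++*++***+++**+++*++++++++=+++++**++++++++++
  32 =++++++++++++++++++++++++++++++++++======++++++++++
  28 ==------==+++++++++++++++++++=+====+===+=++++++++++
  24 +++++========-----====++++=================+++%%%%#
  20 ++---------------------------------------------*%%%
  16 #------------=---------------------------++++=+**%%
  12 #----:::::::::::::::::::::::::::::::::::::::---*++*
   8 #++--:::::::::::::::::::::::::::::::::::::::---**%%
   4 #++--:::::::::-=-:==:-=--=-:==:==-:::::::::::--*+*#
   0 %%#--::::::::-%%%%%%@@%%%#@%+++=-=::::::::::-=#%*%*
  -4 #+=----::::::=%%%%%%%@@@@@@%-::::::::-----:::-=%*##
  -8 *-----:::::::#%%+++**#+++**%+:::::::::-----::-=%*#*
 -12 -----::::::::=%%%%%%%%%%%%%%#*+-:::::::-------=%*#*
 -16 -----::::::::+%%%%%%%%%%%%%%-:::::::::::------+%*#*
 -20 ----:::::::::-%%%%%%%%%%@@@@=:::::::::::--------+%#
 -24 ---:::::::::::::::::::::::::::::.::.:::::--------#%
 -28 ---:::::::::::::::::::::::::::::..:...:..:--------=
 -32 --::::.::::::::::::::::::::::::::.......:::--------
 -36 -::::...:::::::::::::::::::::::::::.......:--------
  16 ::::::::::::::::::::::
  14 ::::--:--:--:--:--:--:
  12 ::::==:-=:-=:==:==:==:
  10 ::::==-=====-==-==-==-
   8 :::-%%%#%%%%##%@*++==-
   6 :::=%@@@%@@@@@@@=:::::
   4 :::+%%%%%%@@@@@%-:::::
   2 :::*%%#%%%%#%%%@+:::::
   0 :::*%%+++++++++++-::::
  -2 :::*%%***********#+:::
  -4 :::=%%%%@@@@@@@@%++:::
  -6 :::+%%%%%%%%%%%%+:::::
  -8 :::+%%%%%%%%%%%%=:::::
 -10 :::-%%%%%%%%@@@@+:::::
 -12 ::::**#**#**#**#=:::::
 -14 ::::::::::::::::::::::
 -16 ::::::::::::::::::::.:
rel slot -0.0077715520148193004 0.001207949534607162
```

>>> {"op": "send_rows", "data": {"plan": [[0.05, 0, 0.2, 0], [0, 0, 0.5, 0], [0, 0, 0.6, 0], [0, 0, 0.5, 0], [0, 0, 0.25, 0], [0, 0, 0, 0], [0, 0, 0, 0]]}}

```text
t: 79.0
tool_pos: [0.5081, -0.2987, 0.039]
orientation: [-3.141, -0.001, 1.757]
wrist_force: [-1.7, 0.8, 7.0]
opening: 0.0402
grip_force: 22.0
```

>>> {"op": "send_rows", "data": {"plan": [[0, 0, 0, 0], [0, 0, 0, 0], [0, 0, 0, 0], [0, 0, 0, 0], [0, 0, 0, 0], [0, 0, 0, 0], [0, 0, -1, 0], [0, 0, -2, 0], [0, 0, -2, 0], [0, 0, -2.5, 0], [0, 0, -2.5, 0], [0, 0, -2.2, 0], [0, 0, 0, 0], [0, 0, 0, 0]], "gripper": -0.5}}

```text
t: 80.75
tool_pos: [0.5081, -0.2984, 0.1604]
orientation: [3.141, -0.0, 1.757]
wrist_force: [-1.0, -0.2, -0.1]
opening: 0.0686
grip_force: 0.0
```

```bash
python3 asc.py g2 .5168 -.2993 .018 .186
```

```text
80.8 [ 0.50790869 -0.29830536  0.1599022 ] 1.756907604499038
  36 %%%%%%%%%%%%%%%%%%%%%%%%%%%%%%%%%%%%%%%%%%%%%%%%%%%
  32 %%%%%%%%%%%%%%%%%%%%%%%%%%%%%%%%%%%%%%%%%%%%%%%%%%%
  28 ++++*#*#%%%%%%%%%%%%%%%%%%%%%%%%%%%%%%%%%%%%%%%%%%%
  24 %*+++++=====--====+++*++++++++++++++++++++++++*%%%%
  20 #+==------------------------------------------=*%%%
  16 #*++++==+++++++++++++++*******+===+***********+*#%%
  12 #*+=--::::-------=++=+==++=+=======-::::-----==**##
   8 #*+=--:::::::::::#@@@@@@@@@@@#---:-----#%*----=*+##
   4 #++=---::-+=+==+=#@%%%%%%@%%%%=-::::----%*----=*+##
   0 %%%=--:::-#+*++*=#@###########%%+:::----%#----=**##
  -4 #*+=--:-::-------#%@@@@@@@@@@%=-::::---=##----=**##
  -8 #*+--::::::::::::#@@@@@@@@@@@%=-::::---**+::--=**##
 -12 #++----::------------------------:::----------=**##
 -16 #*++++=:-+++++++++++++++++++++*+*+:-+++*******+**##
 -20 #++=-------------------------------------------**%%
 -24 #++=-------------------------------------------+#%%
 -28 #++=----------::-----------------------------=-+*%%
 -32 ###=---:::-:::::::-:::::::::-------------------**%%
 -36 #*+=--::-:::::::::::::::::::::::::-::::--------+*%%
```

>>> {"op": "send_rows", "data": {"plan": [[0, 0, 0, 0.184], [2.975, 0.551, 0, 0], [2.975, 0.551, 0, 0], [2.975, 0.551, 0, 0], [2.975, 0.551, 0, 0], [2.975, 0.551, 0, 0], [2.975, 0.551, 0, 0], [2.975, 0.551, 0, 0], [2.975, 0.551, 0, 0], [2.975, 0.551, 0, 0], [2.975, 0.551, 0, 0], [2.975, 0.551, 0, 0], [2.975, 0.551, 0, 0], [2.975, 0.551, 0, 0], [2.975, 0.551, 0, 0], [2.975, 0.551, 0, 0], [2.975, 0.551, 0, 0], [0, 0, 0, 0], [0, 0, 0, 0]], "gripper": -1}}

```text
t: 83.18
tool_pos: [0.5951, 0.176, 0.1596]
orientation: [-3.14, 0.001, 1.572]
wrist_force: [0.1, -0.8, 0.1]
opening: 0.092
grip_force: 0.0
```

```bash
python3 asc.py f2 .601 .178 .059 0
```

```text
83.225 [0.59525971 0.17559421 0.15992247] 1.570861656522864
  36 ==============================-------=--=========+%
  32 -------------=================------------------=+#
  28 ===============+++++++++++++++=-------------=---=+#
  24 ==============+++++++++++++++++++++=------++++++++#
  20 ======---=======----------------=+++++++++++++++++#
  16 ======----======-==--=--=--=--=-==++++++++++++++++#
  12 ======---:-======%@@@@@@@@@@@#++%@%-::---=++++++++*
   8 ======--:::-----=%@@@@@@@@@@@#++++#---::++==++++++-
   4 =======-:::+=+==+@%######****=:::::----++%+-++++++-
   0 =======:::-#+**=#@@@@@@@@@@@@%++::::--#%%%==++++++-
  -4 =======::::====-+@***********+==-:::---*#%*+++++++-
  -8 =======:::-=====+@@@@@@%%@%%%+::::::--#%%%*+++++++-
 -12 =======:::======*@@@@@@@@@@@@%##=::-++++++++++++++=
 -16 =======::-======++++++++*****###*::=++++++++++++++-
 -20 =======--=============+++++++++++-:=++++++++++++++-
 -24 =======================+=+++++++++++++++++++++++++*
 -28 ========================+=++++++++++++++++++++++++*
 -32 ============================++++++++++++++++++++++*
 -36 =============================+++++++++++++++++++++*
```

>>> {"op": "send_rows", "data": {"plan": [[0.05, 0, 1.6, 0], [0, 0, 1.6, 0], [0, 0, 1.6, 0], [0, 0, 1.6, 0], [0, 0, 1.6, 0], [0, 0, 0, 0], [0, 0, 0, 0]]}}

```text
t: 84.1
tool_pos: [0.5959, 0.1779, 0.0806]
orientation: [3.141, -0.0, 1.573]
wrist_force: [-0.2, -0.2, -0.1]
opening: 0.092
grip_force: 0.0
```

>>> {"op": "send_rows", "data": {"plan": [[0, 0, 0, 0], [0, 0, 0, 0], [0, 0, 0, 0], [0, 0, 0, 0], [0, 0, 0, 0], [0, 0, 0, 0], [0, 0, 0, 0], [0, 0, 0, 0], [0, 0, 0, 0], [0, 0, 0, 0], [0, 0, 0, 0], [0, 0, 0, 0]], "gripper": 1, "grip_force": 22}}

```text
t: 85.6
tool_pos: [0.5958, 0.178, 0.0806]
orientation: [3.141, -0.0, 1.573]
wrist_force: [-0.3, 0.5, 4.3]
opening: 0.0405
grip_force: 21.9
```

>>> {"op": "send_rows", "data": {"plan": [[0, 0, -0.4, 0], [0, 0, -0.6, 0], [0, 0, -1, 0], [0, 0, 0, 0]]}}

```text
t: 86.1
tool_pos: [0.5962, 0.1781, 0.1015]
orientation: [3.14, -0.001, 1.573]
wrist_force: [0.1, 0.7, -1.0]
opening: 0.0405
grip_force: 21.9
```

>>> {"op": "send_rows", "data": {"plan": [[0, 0, -2, 0], [0, 0, -2, 0], [0, 0, -2, 0], [0, 0, 0, -0.184], [-3.067, -1.086, 0, 0], [-3.067, -1.086, 0, 0], [-3.067, -1.086, 0, 0], [-3.067, -1.086, 0, 0], [-3.067, -1.086, 0, 0], [-3.067, -1.086, 0, 0], [-3.067, -1.086, 0, 0], [-3.067, -1.086, 0, 0], [-3.067, -1.086, 0, 0], [-3.067, -1.086, 0, 0], [-3.067, -1.086, 0, 0], [-3.067, -1.086, 0, 0], [-3.067, -1.086, 0, 0], [-3.067, -1.086, 0, 0], [-3.067, -1.086, 0, 0], [-3.067, -1.086, 0, 0]]}}

```text
t: 88.6
tool_pos: [0.5156, -0.3376, 0.1618]
orientation: [3.14, 0.001, 1.757]
wrist_force: [-0.2, -0.7, -0.7]
opening: 0.041
grip_force: 21.9
```

>>> {"op": "send_rows", "data": {"plan": [[0, 0, 0, 0], [0, 0, 0, 0], [0, 0, 1.8, 0], [0, 0, 2, 0], [0, 0, 2, 0], [0, 0, 2, 0], [0, 0, 0, 0], [0, 0, 0, 0]]}}

```text
t: 89.6
tool_pos: [0.5156, -0.3369, 0.0825]
orientation: [3.141, 0.0, 1.756]
wrist_force: [0.5, -0.1, -1.1]
opening: 0.0411
grip_force: 21.9
```

```bash
python3 asc.py g3 .5235 -.3347 .016 .186; python3 - <<'E'
from h import *
c=load("g3"); s=r.state(); g=cv2.cvtColor(c['image'],cv2.COLOR_BGR2GRAY); yaw=.186; ex=np.array([np.cos(yaw),np.sin(yaw)]); ey=np.array([-ex[1],ex[0]])
z=s['tool_pos'][2]-.0355+.014
for y in range(20,-21,-2):
    px=proj(c,[(*(s['tool_pos'][:2]+x*.001*ex+y*.001*ey),z) for x in range(-20,24,2)]).astype(np.float32); print('%4d '%y+''.join(' .:-=+*#%@'[min(9,k//26)] for k in cv2.remap(g,px[:,:1],px[:,1:],1)[:,0]))
d=s['tool_pos'][:2]-np.array([.5235,-.3347]); print("rel slot",d@ex,d@ey)
E
```

```text
89.65 [ 0.51588643 -0.33697346  0.0829588 ] 1.7564621599861887
  36 ++=-::::.:=-==-=-++++++++++++++++....:::+=:::---===
  32 =---::::.::::::::=*#*++*#+++++-::...::::+-:::---===
  28 =---:::::.::.:...=++++*+++++++:....:.::==-:::---===
  24 #-----:::--------------:-----:--::..:-----------=++
  20 #=----::--------------------------:::-==******+**%#
  16 #---:::::::::::::::::::::::::::::::::::::::::--**%#
  12 #=-=-::::::::::::::::::::::::::::::::::::::-:--**%%
   8 #++=-::::::::::::::::::::::::::::::::::::::-:--**%%
   4 #**=-::::::::::::::::::::::::::::::::::::------**%%
   0 ##*=-::::::::-==--==:==-:==--==:===--::-::-----**%%
  -4 %@#--:::::::-++++++++++++++++++++++-::::--:-:--**%%
  -8 #++=-:::::::-**+++*#***+++***++++++-::::-------++##
 -12 #++--:::::::-%@#%@%*##%%@@###-:::::::::::::::--+##%
 -16 -----::::::-*@@##******++++++::::::::::--------*+#%
 -20 ----:::::::=#@@@@@@%%@@@@@@@@=-::::::::------=+*+#%
 -24 ----::::::::=@@***##%%***#%%%**+-:::::::-------++#%
 -28 ---:::::::::=@@%%%%#####****+::::::::::::--------%%
 -32 --::::::::::=@@@@@@@@@@%@@@@%---::::::::::--------#
 -36 -:::::::::::+@@@@@@@@@@@@@@@@*++-:::::::::---------
  20 ::::::::::::::::::::::
  18 ::::==--=--=:==:-=:---
  16 :::-==-==-==-==:==:==-
  14 :::-+++++++++++++++++=
  12 :::-********+**++++++=
  10 :::-#**+##**++**+++++=
   8 :::=@@@@#%@@@%%%*==---
   6 :::+@*+*++++*#*+-:::::
   4 ::-*@%****++++++-:::::
   2 ::-%@%@@@@@@@@@@*:::::
   0 ::-#@@@@@@@@@@@@%#=:::
  -2 :::+@%*#%@%*#%%@%*+:::
  -4 :::+@#=======++++==:::
  -6 :::*@%%%%%%%%###+:::::
  -8 :::*@%@@@@@@@@@@+-::::
 -10 :::*@@@@@@@@@@@@=--:::
 -12 :::*@@@@@@@@@@@@#*+:::
 -14 ::-+%%%@@@@@@@@@@@@=::
 -16 :===*+=%@%%@%@%%@*=-::
 -18 :*++#*+%@++*##++*+-:::
 -20 :=-===-%%********#*+::
rel slot -0.007902675954280958 -0.0008262770607752064
```

>>> {"op": "send_rows", "data": {"plan": [[0.08, 0, 0.8, 0], [0, 0, 1, 0], [0, 0, 0.8, 0], [0, 0, 0.6, 0], [0, 0, 0.6, 0], [0, 0, 0.4, 0], [0, 0, 0.15, 0], [0, 0, 0, 0], [0, 0, 0, 0]]}}

```text
t: 90.78
tool_pos: [0.5154, -0.3358, 0.0395]
orientation: [3.141, -0.0, 1.757]
wrist_force: [-2.3, 1.7, 5.2]
opening: 0.0406
grip_force: 21.9
```

>>> {"op": "send_rows", "data": {"plan": [[0, 0, 0, 0], [0, 0, 0, 0], [0, 0, 0, 0], [0, 0, 0, 0], [0, 0, 0, 0], [0, 0, 0, 0], [0, 0, -1, 0], [0, 0, -2, 0], [0, 0, -2, 0], [0, 0, -2.5, 0], [0, 0, -2.5, 0], [0, 0, -2.2, 0], [0, 0, 0, 0], [0, 0, 0, 0]], "gripper": -0.5}}

```text
t: 92.52
tool_pos: [0.5152, -0.3353, 0.1609]
orientation: [3.141, -0.0, 1.757]
wrist_force: [0.2, 0.8, -0.2]
opening: 0.0691
grip_force: 0.0
```

```bash
python3 asc.py g4 .5235 -.3347 .018 .186;python3 asc.py g5 .5316 -.3779 .018 .186; python3 asc.py g6 .5168 -.2993 .018 .186
```

```text
92.575 [ 0.51494498 -0.33521961  0.16034802] 1.7568147963501404
  36 %%%=-::::-#+#+=#+%%%%%%%%%%%%%%*+::::::-%*----=**##
  32 #*+=-:::::-------#@@@@@@@@@@@%-::::::-:-%*----=**##
  28 #++--:::::::::::-#@@@@@@@@@@@%=--::::--%%*----=**##
  24 #++----::-------------------------::----------=**%#
  20 #+++++++++++++++++++*++***+**********+*****+**+**%#
  16 #*+=--::::------:-==-==-==-==-------::--------=**%%
  12 #*+=---::::------+@@@@@@@@@@@@@#*%%*:::::-----=*#%%
   8 #++=--:::::::::::*@%%@@@%%@@@%+==++*---+++----=**%%
   4 ###=---:::+======#@%##########=:::::----##----=*#%%
   0 #*+=--:::-#+=++*+#@%%@@@@@@@@@%*=::::---##----=*#%%
  -4 %%%=--::::-------*@*+++++*++++++=::::--:##----=*#%%
  -8 #*+=--::::-------*@%@@@@@@@%%%=-::::---#%*---==**%%
 -12 #*+--::::::::::::#@@@@@@@@@@@@%%%=:::::::::::-=**%%
 -16 #++----::--------===+==++++++++**=::----------=**%%
 -20 #*+++++++++++++++*****************+++*********+*#%%
 -24 #*+=--:::-------:-=================-----------=++#%
 -28 #++=--::::-------#@@@@@@@@@@@@@%*%@=:::--------*+#%
 -32 #++=--:::::::-:--#@%%%%###%%%%%**%@=:::-------=*+#*
 -36 #**=-
[... 1639 characters left out ...]
::::::-----=++#%
   8 #++=-::::::::::::#@@@@@@@@@%*+-::::::::+#+-----+==+
   4 #++=-:::::+-====-#%%%%%%@@%%%%=::::::::-%*----=*+%%
   0 %%%=-::::-#=*++*=#@%%%%%%%%%%%%*+::::::-%*----=**##
  -4 #++=--::::-------#@@@@@@@@@@@%-::::::-:-##----=**##
  -8 #++--:::::::-:::-#@@@@@@@@@@@%=--::::--#%*----=**%#
 -12 #*+----::-----------------=-------::----------=**%#
 -16 #*+++++++++++++++++++++++*********++**********+**##
 -20 #*+=--::::------:-==-==-==-=-------::---------=**%%
 -24 #++=--:::::------+@@@@@@@@@@@@@#+#%*:::::-----=**%%
 -28 #++=--:::::::::::+@%@@@@%%@@@@*=++++---=*+-----**%%
 -32 ###=---:::+======*@%#########*=:::::----##-----*#%%
 -36 #*+=--:::-#++++*+#@@@@%%@@%%@@%#+::::--:##----=*#%%
```

```bash
python3 -c "
from station import r
print(r.hand_in())"
```

```text
the job is handed in; nothing more can be done
None
```

I handed the job in at about 93 s: all three loads were hooked on, the sleeve went 0→4, the trigger was pressed to its stop, the sleeve went back to 0, and each load lies flat in its own slot by my last camera check (the hand-in returned no verdict).

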